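# Make up the dinner caddy and the breakfast caddy

### The job

Make up the two wooden table caddies: the salt shaker, the pepper mill and the vinegar bottle go in the long caddy with three compartments, and the honey jar and the sugar pourer in the short one with two. Stand each upright on the floor of a compartment of its own (any compartment of the right caddy will do), without knocking any of them over. Leave the caddies standing where they are, and leave the tea canister, egg cup and kitchen timer alone.

Things in the scene. Friction and masses are not known exactly. Their poses are not given: they have to be found in the camera images.
- salt_shaker: Salt shaker: plain white ceramic cylinder with a domed steel cap, the smallest of the containers; 86 mm high, 42 to 44 mm across (42 to 43 mm from 40 to 73 mm height). About 0.14 kg. Origin: centre of its underside, z up; round about z. Stands upright on the worktop.
- pepper_mill: Pepper mill: turned dark wood with a waist, a rounded head and a small steel knob; 120 mm high, foot 48 mm across, waist 38 mm across from 36 to 84 mm height, head 47 mm. About 0.18 kg. Origin: centre of its underside, z up; round about z. Stands upright on the worktop.
- vinegar_bottle: Vinegar bottle: green glass with shoulders, a narrow neck and a cork; 122 mm high, body 52 mm across up to 74 mm height, neck 21 to 26 mm across. About 0.26 kg. Origin: centre of its underside, z up; round about z. Stands upright on the worktop.
- honey_jar: Honey jar: squat amber glass jar with a flat steel screw lid as wide as the jar; 86 mm high, 56 mm across (lid 57 mm, from 70 mm height up). About 0.30 kg. Origin: centre of its underside, z up; round about z. Stands upright on the worktop.
- sugar_pourer: Sugar pourer: plain metal cylinder with a conical steel top ending in a thin spout tube; 119 mm high, 54 to 57 mm across up to 88 mm height, spout 11 mm. About 0.28 kg. Origin: centre of its underside, z up; round about z. Stands upright on the worktop.
- caddy_long: Loose light plywood caddy: three compartments in a row, low sides, raised end boards with hand slots; 248 x 88 mm, 0.75 kg. Origin: centre of underside; x along the row, z up. Floor 8 mm thick. Compartments 72 x 72 mm inside, centred at x = -78, 0 and +78, y = 0 mm. Tops above the worktop: sides (8 mm thick) 36 mm, dividers (6 mm) 32 mm, end boards (10 mm) 84 mm. Stands level on the worktop.
- caddy_short: Loose light plywood caddy: two compartments in a row, low sides, raised end boards with hand slots; 170 x 88 mm, 0.55 kg. Origin: centre of underside; x along the row, z up. Floor 8 mm thick. Compartments 72 x 72 mm inside, centred at x = -39 and +39, y = 0 mm. Tops above the worktop: sides (8 mm thick) 36 mm, dividers (6 mm) 32 mm, end boards (10 mm) 84 mm. Stands level on the worktop.
- tea_canister: Tea canister, not part of the job: white ceramic with a blue band and a wooden lid with a ball knob; 109 mm high, 67 mm across. Stands loose among the containers. Origin: centre of its underside.
- egg_cup: Egg cup, not part of the job: small white ceramic cup, open at the top, on a foot; 58 mm high, 49 mm across the rim. Stands loose among the containers. Origin: centre of its underside.
- kitchen_timer: Kitchen timer, not part of the job: low white plastic drum with a turning top and a ridge across it; 50 mm high, 62 mm across. Stands loose among the containers. Origin: centre of its underside.
Mind the look-alikes: they are no part of the job. What is shaped like the pepper_mill but purple is not meant.

How it is judged:
At the end, for the whole second after the job is handed in: Salt, mill and vinegar in the long caddy, honey and sugar in the short one: each in a compartment, within 5 mm of its floor, upright to 0.1 rad, at rest. Caddies level, moved under 40 mm; canister, egg cup and kitchen timer upright (0.1 rad), moved under 30 mm (x of salt_shaker in the frame of caddy_long between -0.117 and 0.117 m and y of salt_shaker in the frame of caddy_long between -0.03 and 0.03 m and z of salt_shaker in the frame of caddy_long between 0.004 and 0.013 m and angle between each of salt_shaker, pepper_mill, vinegar_bottle, honey_jar, sugar_pourer, tea_canister, egg_cup, kitchen_timer's own z axis and vertical below 0.1 rad and linear speed of each of salt_shaker, pepper_mill, vinegar_bottle, honey_jar, sugar_pourer, caddy_long, caddy_short below 0.02 m/s and angular speed of each of salt_shaker, pepper_mill, vinegar_bottle, honey_jar, sugar_pourer below 0.2 rad/s and x of pepper_mill in the frame of caddy_long between -0.117 and 0.117 m and y of pepper_mill in the frame of caddy_long between -0.03 and 0.03 m and z of pepper_mill in the frame of caddy_long between 0.004 and 0.013 m and x of vinegar_bottle in the frame of caddy_long between -0.117 and 0.117 m and y of vinegar_bottle in the frame of caddy_long between -0.03 and 0.03 m and z of vinegar_bottle in the frame of caddy_long between 0.004 and 0.013 m and x of honey_jar in the frame of caddy_short between -0.078 and 0.078 m and y of honey_jar in the frame of caddy_short between -0.03 and 0.03 m and z of honey_jar in the frame of caddy_short between 0.004 and 0.013 m and x of sugar_pourer in the frame of caddy_short between -0.078 and 0.078 m and y of sugar_pourer in the frame of caddy_short between -0.03 and 0.03 m and z of sugar_pourer in the frame of caddy_short between 0.004 and 0.013 m and distance of each of caddy_long, caddy_short from where it was at the start of the episode below 0.04 m and angle between each of caddy_long, caddy_short's own z axis and vertical below 0.05 rad and distance of each of tea_canister, egg_cup, kitchen_timer from where it was at the start of the episode below 0.03 m); the robot touches nothing.
It fails at once if a container is knocked over (leans more than 0.7 rad) (angle between any of salt_shaker, pepper_mill, vinegar_bottle, honey_jar, sugar_pourer's own z axis and vertical above 0.7 rad).
It fails at once if the tea canister, egg cup or kitchen timer is disturbed (shifted more than 30 mm or tipped more than 0.5 rad) (distance of any of tea_canister, egg_cup, kitchen_timer from where it was at the start of the episode above 0.03 m or angle between any of tea_canister, egg_cup, kitchen_timer's own z axis and vertical above 0.5 rad).
It fails at once if a caddy is shifted more than 40 mm or tipped more than 0.2 rad (distance of any of caddy_long, caddy_short from where it was at the start of the episode above 0.04 m or angle between any of caddy_long, caddy_short's own z axis and vertical above 0.2 rad).
It also fails if it takes over 134 s, if anything falls off the work surface, if the arm or the gripper's body presses on something with over 40 N, if the wrist force passes 120 N, or if a joint passes its speed limit or range.

### The arm

A 6-joint arm with a two-finger parallel gripper is mounted at the origin on the work surface. World frame = base frame: x ahead of the robot, y to its left, z up, the work surface at z = 0. Lengths are in m, angles in rad, forces in N, time in s.
With the tool pointing down it reaches from about 0.35 to 0.775 m from the base axis. Payload 5.5 kg.
Tool frame: the origin (TCP) lies midway between the tips of the shut fingers; the grasp point (between the pads) lies 19 mm behind it; z points along the fingers, y is the line along which they close (so a half turn about z gives the same grasp; the last joint's range is limited). The gripper opens to 85 mm and grips with 20 to 120 N. Pads are 22 mm wide; open, the fingers measure 114 mm over their backs; the gripper's body (76 mm by 85 mm) begins 54 mm behind the grasp point. The pads swing forward as they close: fully open they stand 13 mm farther back than shut.
Start: joints at [1.002, 0.313, 0.046, 1.304, 0, 1.431], TCP at [0.239, 0.523, 0.231] pointing down, gripper open.
Joint ranges: [-2.76, 2.76], [-0.86, 1.69], [-1.03, 1.26], [-2.2, 2.34], [-1.47, 1.5], [-3.14, 3.14]. Speed limits (rad/s): [2.57, 2.57, 3.14, 3.14, 3.14, 3.14].

### API

Orientations are given as a unit quaternion [w, x, y, z].
In Python, from workcell import env gives the robot as it stands. The module is installed in compiled form; this text tells all that it offers.
- The arm moves only by the tool carry_out, never from a script. Its argument "series" is a list of rows, each an object with "delta_rot": the turn, a rotation vector about the world's x, y, z normalised to -1 to 1, where 1 is 0.1 rad, a list of three; "travel": the shift along the world's x, y, z normalised to -1 to 1, where 1 is 0.025 m, a list of three; "fingers": the closure, from -1 (fully open) to 1 (shut). In form: [{"delta_rot": [ax, ay, az], "travel": [tx, ty, tz], "fingers": fingers}, ...]. A call has 1 to 5 rows; each row shifts and turns the commanded pose from where the row before left it; what a row does not reach is not made up. A row lasts 1/8 s, in which the tool goes at most 62.5 mm and 10.7 degrees, less where a joint would pass 70% of its speed; a pose out of reach is approached as far as the arm can. A call with a number of a shift or a turn outside -1 to 1 is refused whole. A call with a gripper value outside its range is refused whole. The fingers move at their own pace and stop on an object; "squeeze" is the grip in N (left out, the last holds). Time passes only in rows, so rows that do not move let the fingers close. It gives the time, the measured TCP pose, the force, the opening and the grip force at its end, in the units of the state.
- env.get_state(): the state, without advancing time (a new reading comes with each control period).
- env.read_camera(name): name is "side" or "top"; returns a dict with "color" (480x640x3 uint8, red, green, blue), "fx", "fy", "cx", "cy" (pixels), "world_from_camera" (4x4, takes a point from camera to world coordinates). Camera axes: x right, y up, looking along -z (the intrinsics and any distortion apply to the point x, -y, -z); pixel columns grow to the right and rows downward; lengths in m; the calibration is good to about 2 mm. A picture is of the moment at which its call begins. There is no depth.
- env.hand_in(): hands the job in; it is judged then, once.
The state is a dict: "clock": time; "joint_pos": joint angles; "qvel": joint speeds; "tau": joint torques, N m; "tcp_pos": TCP position; "orientation": TCP orientation; "wrist_force": force on the tool from outside, world axes, zero at the start; "ft_torque": the same for the moment, N m; "finger_gap": finger opening in m; "grip_force": force on a finger pad.
Only numpy, scipy, OpenCV 4.12 (cv2) and the standard library are available. Lean on these libraries where they do the work, as an engineer would, in place of code of your own. Each camera call takes 0.05 s, during which the arm holds its last target. There are 200 camera calls.

## Working session

There is one attempt and no reset: what is moved stays moved. The work goes in short steps, Python scripts to look and compute and a tool call to move; the robot and the scene stay as the last step left them, time stands still between calls to the robot, and variables do not carry over. Pictures are saved under pics/ and viewed, at most 14 in all, crops included, and the job is handed in when it is done.

Besides the shell and the picture viewer there is one more tool, called after "Request:" by a JSON object that holds its "method" and its "body". carry_out: Moves the arm, as the interface text tells. Its arguments: {"type":"object","properties":{"series":{"type":"array","items":{"type":"object","properties":{"delta_rot":{"type":"array","items":{"type":"number"}},"travel":{"type":"array","items":{"type":"number"}},"fingers":{"type":"number"}}}},"squeeze":{"type":"number"}},"required":["series"]}

```bash
mkdir -p pics
python3 - <<'E'
from workcell import env
import cv2,numpy as np
for n in("top","side"):
    r=env.read_camera(n); cv2.imwrite(f"pics/{n}0.png",r["color"][:,:,::-1]); print(n,r["fx"],r["fy"],r["cx"],r["cy"],np.round(r["world_from_camera"],4).tolist(),[k for k in r])
s=env.get_state(); print(s)
E
```

```text
top 576.5849209588205 576.5849209588205 313.8153075883256 235.47689917292465 [[-0.01, 0.9992, -0.0399, 0.5646], [-0.9999, -0.0097, 0.0067, 0.0111], [0.0063, 0.04, 0.9992, 1.3557], [0.0, 0.0, 0.0, 1.0]] ['color', 'fx', 'fy', 'cx', 'cy', 'world_from_camera']
side 544.1182179678037 544.1182179678037 321.49549118892844 246.31596009464997 [[0.9499, 0.2364, -0.2046, 0.3723], [-0.3125, 0.7031, -0.6388, -0.7931], [-0.0072, 0.6707, 0.7417, 0.9648], [0.0, 0.0, 0.0, 1.0]] ['color', 'fx', 'fy', 'cx', 'cy', 'world_from_camera']
{'clock': 0.1, 'joint_pos': array([ 1.00237923e+00,  3.13942755e-01,  4.50884989e-02,  1.30359816e+00,
       -1.38286719e-05,  1.43120674e+00]), 'qvel': array([ 0.00062834, -0.00189674,  0.00277726, -0.00115239,  0.00177912,
        0.0018474 ]), 'tau': array([ 4.09419998e-03, -4.81725419e+01,  2.99242991e+01,  1.26961918e-02,
       -2.07224394e-05, -5.93611091e-06]), 'tcp_pos': array([0.23884651, 0.52254391, 0.23048644]), 'orientation': array([-2.80561423e-04,  2.12774566e-01,  9.77100966e-01, -7.79098248e-04]), 'wrist_force': array([-0.16412459, -0.6770454 , -0.19902279]), 'ft_torque': array([-0.00845853,  0.01063761,  0.01713332]), 'grip_force': 0.0, 'finger_gap': 0.08513237457420365}
```

View pics/top0.png

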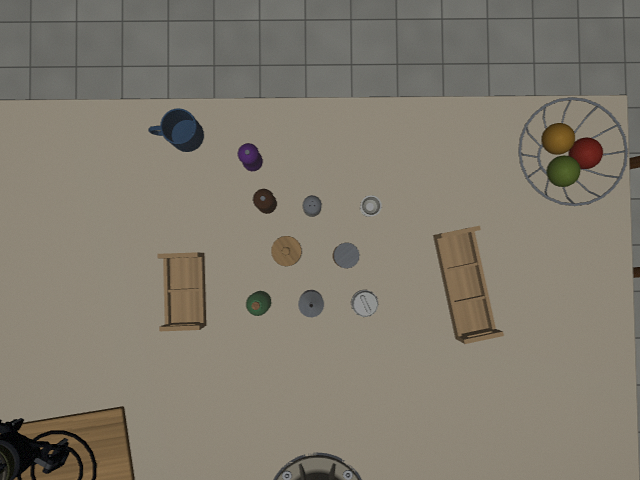

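View pics/side0.png

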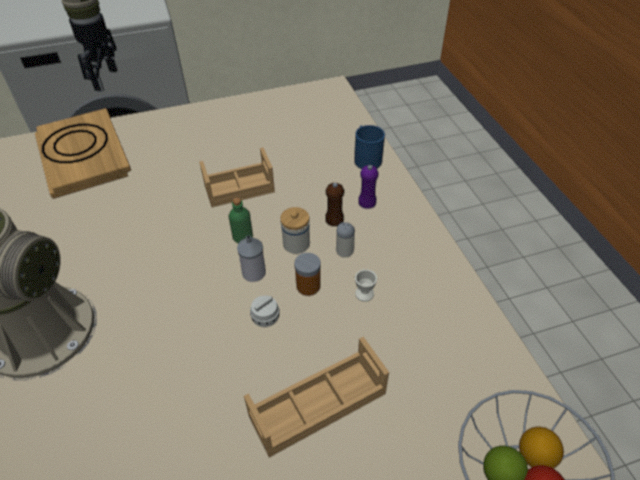

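The top view shows the mill (264,200), salt (312,205), egg cup (371,205), canister (286,251), honey (346,255), vinegar (258,302), sugar (311,303) and timer (365,303). The long caddy is near (468,285) and the short one near (183,292). The purple mill is the decoy at (248,154). Next I'll enlarge both views to get exact pixels.

Run:
```python
import cv2
t=cv2.imread("pics/top0.png"); s=cv2.imread("pics/side0.png")
def crop(i,x0,y0,x1,y1,k,n):
    c=cv2.resize(i[y0:y1,x0:x1],None,fx=k,fy=k,interpolation=cv2.INTER_CUBIC)
    for x in range(-(-x0//20)*20,x1,20): cv2.putText(c,str(x),((x-x0)*k,10),0,.35,(0,0,255),1); cv2.line(c,((x-x0)*k,12),((x-x0)*k,20),(0,0,255),1)
    for y in range(-(-y0//20)*20,y1,20): cv2.putText(c,str(y),(0,(y-y0)*k),0,.35,(0,0,255),1); cv2.line(c,(25,(y-y0)*k),(32,(y-y0)*k),(0,0,255),1)
    cv2.imwrite(f"pics/{n}.png",c)
crop(t,235,180,390,325,4,"topc"); crop(s,220,165,390,315,4,"sidec")
```

```text
(no output)
```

View pics/topc.png

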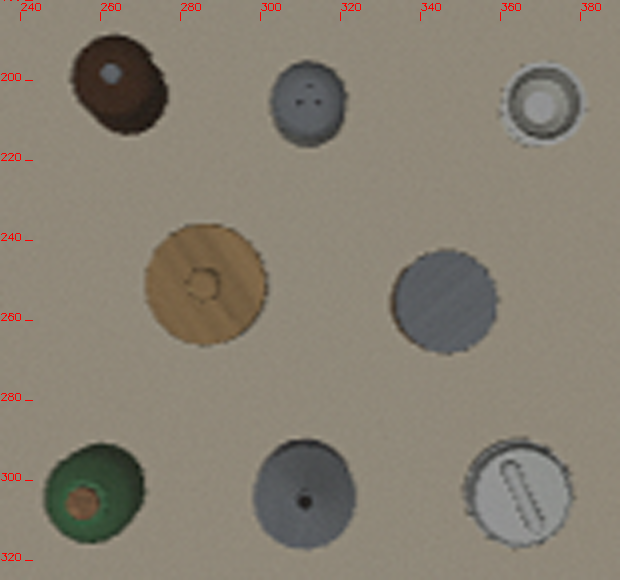

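View pics/sidec.png

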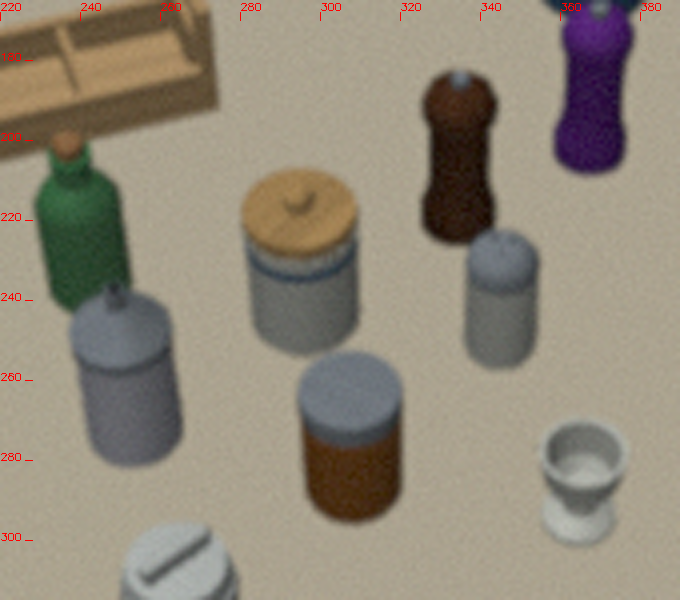

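The crops give these tops, as top-view pixel then side-view pixel:
- Mill knob: (262.5,198.2) and (335,184.5)
- Salt: (312,204.5) and (346.2,224.3)
- Honey lid: (346.5,255.5) and (307.8,263)
- Cork: (255.5,305.5) and (237,199.3)
- Spout: (311.2,305.5) and (248.5,236)

Now the caddies.

```bash
cat > h.py <<'E'
import numpy as np
K={"top":(576.585,313.815,235.477),"side":(544.118,321.495,246.316)}
M={"top":np.array([[-0.01,0.9992,-0.0399,0.5646],[-0.9999,-0.0097,0.0067,0.0111],[0.0063,0.04,0.9992,1.3557]]),
"side":np.array([[0.9499,0.2364,-0.2046,0.3723],[-0.3125,0.7031,-0.6388,-0.7931],[-0.0072,0.6707,0.7417,0.9648]])}
def ray(c,p):
    f,cx,cy=K[c]; d=M[c][:,:3]@np.array([(p[0]-cx)/f,-(p[1]-cy)/f,-1]); return M[c][:,3],d/np.linalg.norm(d)
def plane(c,p,z):
    o,d=ray(c,p); return o+d*(z-o[2])/d[2]
def tri(a,b):
    o1,d1=ray("top",a);o2,d2=ray("side",b)
    t=np.linalg.lstsq(np.c_[d1,-d2],o2-o1,rcond=None)[0]
    p,q=o1+t[0]*d1,o2+t[1]*d2; return (p+q)/2,np.linalg.norm(p-q)
E
python3 - <<'E'
from h import *
import cv2
for n,a,b in [("mill",(262.5,198.2),(335,184.5)),("salt",(312,204.5),(346.2,224.3)),("honey",(346.5,255.5),(307.8,263)),("vin",(255.5,305.5),(237,199.3)),("sugar",(311.2,305.5),(248.5,236))]:
    p,e=tri(a,b); print(n,p.round(4),round(e,4))
t=cv2.imread("pics/top0.png"); s=cv2.imread("pics/side0.png")
out=np.zeros((600,800,3),np.uint8)
def put(i,x0,y0,x1,y1,k,X,Y):
    c=cv2.resize(i[y0:y1,x0:x1],None,fx=k,fy=k,interpolation=cv2.INTER_CUBIC)
    for x in range(-(-x0//20)*20,x1,20): cv2.putText(c,str(x),((x-x0)*k,10),0,.35,(0,0,255),1); cv2.line(c,((x-x0)*k,12),((x-x0)*k,20),(0,0,255),1)
    for y in range(-(-y0//20)*20,y1,20): cv2.putText(c,str(y),(0,(y-y0)*k),0,.35,(0,0,255),1); cv2.line(c,(25,(y-y0)*k),(32,(y-y0)*k),(0,0,255),1)
    out[Y:Y+c.shape[0],X:X+c.shape[1]]=c
put(t,425,220,510,350,3,0,0); put(t,150,245,215,335,3,260,0); put(s,240,335,395,455,3,0,391-151+0 if 0 else 0+0) if 0 else None
put(s,195,145,285,210,3,480,0); put(s,240,335,395,455,3,300,235)
cv2.imwrite("pics/cad.png",out)
E
```

```text
mill [0.6963 0.1123 0.1171] 0.0016
salt [0.685  0.0054 0.091 ] 0.0035
honey [ 0.5717 -0.0694  0.0829] 0.0026
vin [0.4669 0.1281 0.1244] 0.0017
sugar [0.4657 0.0097 0.123 ] 0.0021
```

View pics/cad.png

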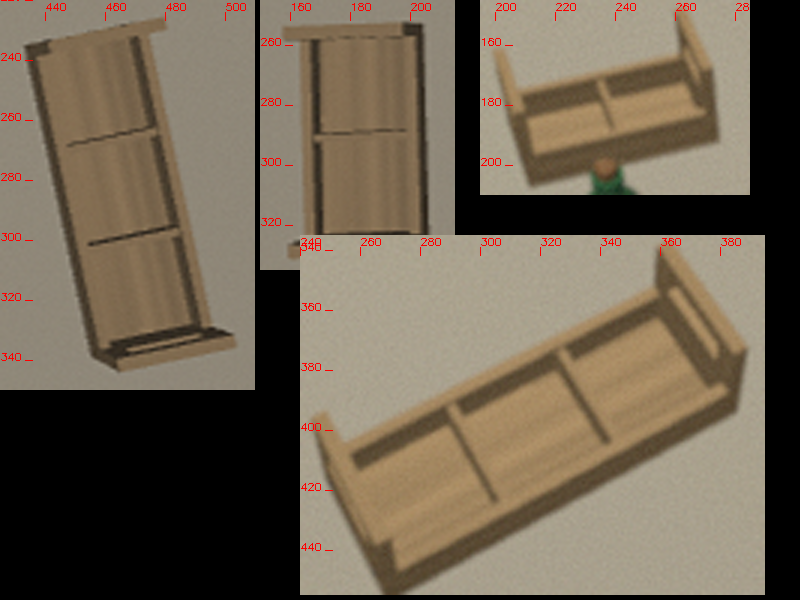

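The composite shows both caddies with their end-board rims and dividers visible in both views. I'll triangulate the rim and divider centres.

Run:
```python
from h import *
import cv2
L1=lambda a,b:((a[0]+b[0])/2,(a[1]+b[1])/2)
T=lambda p:(425+p[0]/3,220+p[1]/3); S=lambda p:(240+(p[0]-300)/3,335+(p[1]-235)/3)
print("long rims z.084",plane("top",(460.7,231),.084).round(4),plane("top",(484,338),.084).round(4))
for n,a,b,c,d in [("div+",(67,146),(158,130),(560,350),(608,438)),("div-",(88,244),(180,228),(448,402),(497,497))]:
    print(n,plane("top",T(L1(a,b)),.032).round(4),tri(T(L1(a,b)),S(L1(c,d))))
# side: rims
print("rim+",tri((460.7,231),S(L1((668,250),(742,346)))),"rim-",tri((484,338),S(L1((318,415),(382,540)))))
T2=lambda p:(150+(p[0]-260)/3,245+p[1]/3); S2=lambda p:(195+(p[0]-480)/3,145+p[1]/3)
print("short rim+",plane("top",(177.7,255.3),.084).round(4),tri((177.7,255.3),(266.5,158.7)))
print("short rim-",tri((180.3,327),(204.7,172)))
print("sdiv",plane("top",(184.7,289),.032).round(4),tri((184.7,289),(237.5,180)))
# bright rim mask
t=cv2.imread("pics/top0.png");hsv=cv2.cvtColor(t,cv2.COLOR_BGR2HSV)
for n,(x0,y0,x1,y1) in {"long":(420,215,515,355),"short":(145,240,220,340)}.items():
    h=hsv[y0:y1,x0:x1]; m=((h[...,1]>72)&(h[...,0]<25)).astype(np.uint8)
    c=max(cv2.findContours(m,0,1)[0],key=cv2.contourArea); r=cv2.minAreaRect(c); print(n,(r[0][0]+x0,r[0][1]+y0),r[1],r[2],plane("top",(r[0][0]+x0,r[0][1]+y0),.05).round(4))
c=cv2.resize(t[310:340,150:215],None,fx=6,fy=6,interpolation=2);cv2.imwrite("pics/sc.png",c)
```

```text
long rims z.084 [ 0.6221 -0.3224  0.084 ] [ 0.3864 -0.3689  0.084 ]
div+ [ 0.544  -0.3385  0.032 ] (array([ 0.54255412, -0.33783467,  0.03304315]), np.float64(0.0029843492311804765))
div- [ 0.4691 -0.3534  0.032 ] (array([ 0.46690387, -0.35217592,  0.03465407]), np.float64(0.004823917032550228))
rim+ (array([ 0.62327139, -0.32339966,  0.08131951]), np.float64(0.002147536839420729)) rim- (array([ 0.38762196, -0.36904999,  0.08404125]), np.float64(0.0023822197768581647))
short rim+ [0.5746 0.3026 0.084 ] (array([0.57605783, 0.30330333, 0.07946027]), np.float64(0.0028425430466370643))
short rim- (array([0.41732415, 0.29725786, 0.08291697]), np.float64(0.00033684716986937256))
sdiv [0.4979 0.2986 0.032 ] (array([0.49644422, 0.29852428, 0.03367529]), np.float64(0.003115033969687915))
long (468.14690017700195, 285.1168975830078) (112.93096923828125, 47.47062683105469) 77.79953002929688 [ 0.5009 -0.3457  0.05  ]
short (181.66331481933594, 291.4224166870117) (77.12974548339844, 46.37921142578125) 89.21517944335938 [0.4934 0.3015 0.05  ]
```

View pics/sc.png

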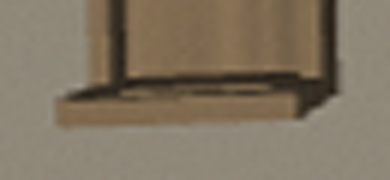

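Measured positions:

| Thing | x (m) | y (m) |
|---|---|---|
| Long caddy centre | 0.505 | -0.346 |
| Short caddy centre | 0.4955 | 0.300 |

The long caddy's yaw is 0.19 and the short one's is 0.03. Closing the fingers roughly along world y (tool turned +0.55) suits every grasp and placing. I'll start with the vinegar.

Request:
{"method": "carry_out", "body": {"series": [{"travel": [0.456,-0.79,-0.06],"delta_rot": [0,0,0.275],"fingers": -1},{"travel": [0.456,-0.79,-0.06],"delta_rot": [0,0,0.275],"fingers": -1},{"travel": [0.456,-0.79,-0.06],"delta_rot": [0,0,0.275],"fingers": -1},{"travel": [0.456,-0.79,-0.06],"delta_rot": [0,0,0.275],"fingers": -1},{"travel": [0.456,-0.79,-0.06],"delta_rot": [0,0,0.275],"fingers": -1}], "squeeze": 40}}

```text
clock: 0.72
tcp_pos: [0.2962, 0.4233, 0.2233]
orientation: [-0.0, 0.145, 0.989, -0.0]
wrist_force: [0.6, -0.1, -0.4]
finger_gap: 0.0857
grip_force: 0.0
```

Request:
{"method": "carry_out", "body": {"series": [{"travel": [0.456,-0.79,-0.06],"delta_rot": [0,0,0.275],"fingers": -1},{"travel": [0.456,-0.79,-0.06],"delta_rot": [0,0,0.275],"fingers": -1},{"travel": [0.456,-0.79,-0.06],"delta_rot": [0,0,0.275],"fingers": -1},{"travel": [0.456,-0.79,-0.06],"delta_rot": [0,0,0.275],"fingers": -1},{"travel": [0.456,-0.79,-0.06],"delta_rot": [0,0,0.275],"fingers": -1}]}}

```text
clock: 1.35
tcp_pos: [0.3532, 0.3246, 0.2159]
orientation: [-0.0, 0.076, 0.997, -0.0]
wrist_force: [0.1, -0.1, 0.0]
finger_gap: 0.0853
grip_force: 0.0
```

Request:
{"method": "carry_out", "body": {"series": [{"travel": [0.456,-0.79,-0.06],"delta_rot": [0,0,0.275],"fingers": -1},{"travel": [0.456,-0.79,-0.06],"delta_rot": [0,0,0.275],"fingers": -1},{"travel": [0.456,-0.79,-0.06],"delta_rot": [0,0,0.275],"fingers": -1},{"travel": [0.456,-0.79,-0.06],"delta_rot": [0,0,0.275],"fingers": -1},{"travel": [0.456,-0.79,-0.06],"delta_rot": [0,0,0.275],"fingers": -1}]}}

```text
clock: 1.98
tcp_pos: [0.4101, 0.2259, 0.2084]
orientation: [-0.0, 0.008, 1.0, -0.0]
wrist_force: [0.2, 0.8, 0.3]
finger_gap: 0.0856
grip_force: 0.0
```

Request:
{"method": "carry_out", "body": {"series": [{"travel": [0.456,-0.79,-0.06],"delta_rot": [0,0,0.275],"fingers": -1},{"travel": [0.456,-0.79,-0.06],"delta_rot": [0,0,0.275],"fingers": -1},{"travel": [0.456,-0.79,-0.06],"delta_rot": [0,0,0.275],"fingers": -1},{"travel": [0.456,-0.79,-0.06],"delta_rot": [0,0,0.275],"fingers": -1},{"travel": [0.456,-0.79,-0.06],"delta_rot": [0,0,0.275],"fingers": -1}]}}

```text
clock: 2.6
tcp_pos: [0.4671, 0.1272, 0.2009]
orientation: [-0.0, -0.061, 0.998, 0.0]
wrist_force: [0.3, 0.5, 0.7]
finger_gap: 0.0853
grip_force: 0.0
```

Request:
{"method": "carry_out", "body": {"series": [{"travel": [0,0,-0.6],"fingers": -1},{"travel": [0,0,-0.6],"fingers": -1},{"travel": [0,0,-0.6],"fingers": -1},{"travel": [0,0,-0.6],"fingers": -1},{"travel": [0,0,-0.6],"fingers": -1}]}}

```text
invalid input
```

Request:
{"method": "carry_out", "body": {"series": [{"travel": [0,0,-0.6],"fingers": -1},{"travel": [0,0,-0.6],"fingers": -1},{"travel": [0,0,-0.6],"fingers": -1},{"travel": [0,0,-0.6],"fingers": -1},{"travel": [0,0,-0.5],"fingers": -1}]}}

```text
invalid input
```

Request:
{"method": "carry_out", "body": {"series": [{"fingers": 1,"travel": [0,0,0]},{"fingers": 1,"travel": [0,0,0]},{"fingers": 1,"travel": [0,0,0]},{"fingers": 1,"travel": [0,0,0]},{"fingers": 1,"travel": [0,0,0]}]}}

```text
invalid input
```

All three fields are required in each row.

Request:
{"method": "carry_out", "body": {"series": [{"delta_rot": [0,0,0],"travel": [0,0,-0.6],"fingers": -1},{"delta_rot": [0,0,0],"travel": [0,0,-0.6],"fingers": -1},{"delta_rot": [0,0,0],"travel": [0,0,-0.6],"fingers": -1},{"delta_rot": [0,0,0],"travel": [0,0,-0.6],"fingers": -1},{"delta_rot": [0,0,0],"travel": [0,0,-0.6],"fingers": -1}]}}

```text
clock: 3.22
tcp_pos: [0.4667, 0.1283, 0.1251]
orientation: [-0.0, -0.061, 0.998, 0.0]
wrist_force: [0.3, 0.1, 0.0]
finger_gap: 0.0851
grip_force: 0.0
```

Request:
{"method": "carry_out", "body": {"series": [{"delta_rot": [0,0,0],"travel": [0,0,-0.6],"fingers": -1},{"delta_rot": [0,0,0],"travel": [0,0,-0.6],"fingers": -1},{"delta_rot": [0,0,0],"travel": [0,0,-0.6],"fingers": -1},{"delta_rot": [0,0,0],"travel": [0,0,-0.6],"fingers": -1},{"delta_rot": [0,0,0],"travel": [0,0,-0.5],"fingers": -1}]}}

```text
clock: 3.85
tcp_pos: [0.4669, 0.1279, 0.0528]
orientation: [-0.0, -0.061, 0.998, 0.0]
wrist_force: [0.3, -0.6, 0.0]
finger_gap: 0.0854
grip_force: 0.0
```

Request:
{"method": "carry_out", "body": {"series": [{"delta_rot": [0,0,0],"fingers": 1,"travel": [0,0,0]},{"delta_rot": [0,0,0],"fingers": 1,"travel": [0,0,0]},{"delta_rot": [0,0,0],"fingers": 1,"travel": [0,0,0]},{"delta_rot": [0,0,0],"fingers": 1,"travel": [0,0,0]},{"delta_rot": [0,0,0],"fingers": 1,"travel": [0,0,0]}]}}

```text
clock: 4.47
tcp_pos: [0.4678, 0.1282, 0.0544]
orientation: [0.001, -0.061, 0.998, 0.0]
wrist_force: [-0.3, 0.4, 4.3]
finger_gap: 0.0498
grip_force: 42.4
```

Request:
{"method": "carry_out", "body": {"series": [{"delta_rot": [0,0,0],"travel": [0,0,0.2],"fingers": 1},{"delta_rot": [0,0,0],"travel": [0,0,0.3],"fingers": 1},{"delta_rot": [0,0,0],"travel": [0,0,0.5],"fingers": 1},{"delta_rot": [0,0,0],"travel": [0,0,0],"fingers": 1},{"delta_rot": [0,0,0],"travel": [0,0,0],"fingers": 1}]}}

```text
clock: 5.1
tcp_pos: [0.4672, 0.128, 0.079]
orientation: [0.0, -0.061, 0.998, 0.0]
wrist_force: [-0.0, -0.4, -2.8]
finger_gap: 0.0503
grip_force: 42.2
```

Run:
```python
from workcell import env
import cv2,numpy as np
s=env.read_camera("side")["color"][:,:,::-1]
cv2.imwrite("pics/s1.png",cv2.resize(s[110:270,170:310],None,fx=3.7,fy=3.7,interpolation=2)); st=env.get_state(); print(st["finger_gap"],st["grip_force"],st["wrist_force"])
```

```text
0.0501021852249516 42.15556178387487 [-0.59470823 -0.63083106 -2.79421811]
```

View pics/s1.png

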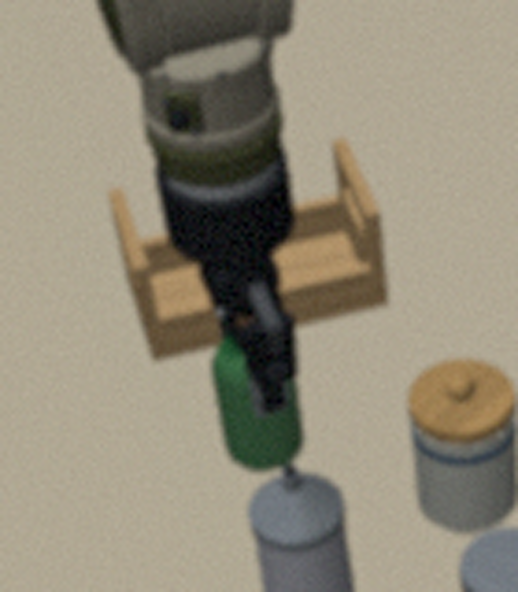

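The picture shows the bottle hanging upright in the fingers, clear of the worktop. The weight reads 2.8 N. I'll carry it to the near compartment (0.4285,-0.361).

Request:
{"method": "carry_out", "body": {"series": [{"delta_rot": [0,0,0],"travel": [0,0,0.8],"fingers": 1},{"delta_rot": [0,0,0],"travel": [0,0,1],"fingers": 1},{"delta_rot": [0,0,0],"travel": [0,0,1],"fingers": 1},{"delta_rot": [0,0,0],"travel": [0,0,1],"fingers": 1},{"delta_rot": [0,0,0],"travel": [0,0,1],"fingers": 1}]}}

```text
clock: 5.78
tcp_pos: [0.4667, 0.1279, 0.1991]
orientation: [-0.001, -0.061, 0.998, 0.0]
wrist_force: [0.6, 0.2, -1.6]
finger_gap: 0.0505
grip_force: 42.5
```

Request:
{"method": "carry_out", "body": {"series": [{"delta_rot": [0,0,0],"travel": [-0.06,-0.4,0],"fingers": 1},{"delta_rot": [0,0,0],"travel": [-0.06,-0.8,0],"fingers": 1},{"delta_rot": [0,0,0],"travel": [-0.06,-0.8,0],"fingers": 1},{"delta_rot": [0,0,0],"travel": [-0.06,-0.8,0],"fingers": 1},{"delta_rot": [0,0,0],"travel": [-0.06,-0.8,0],"fingers": 1}]}}

```text
clock: 6.4
tcp_pos: [0.4584, 0.0369, 0.197]
orientation: [-0.001, -0.06, 0.998, 0.0]
wrist_force: [0.1, -0.6, -2.2]
finger_gap: 0.0503
grip_force: 42.6
```

Request:
{"method": "carry_out", "body": {"series": [{"delta_rot": [0,0,0],"travel": [-0.06,-0.8,0],"fingers": 1},{"delta_rot": [0,0,0],"travel": [-0.06,-0.8,0],"fingers": 1},{"delta_rot": [0,0,0],"travel": [-0.06,-0.8,0],"fingers": 1},{"delta_rot": [0,0,0],"travel": [-0.06,-0.8,0],"fingers": 1},{"delta_rot": [0,0,0],"travel": [-0.06,-0.8,0],"fingers": 1}]}}

```text
clock: 7.02
tcp_pos: [0.4508, -0.0629, 0.197]
orientation: [-0.001, -0.06, 0.998, 0.0]
wrist_force: [-0.2, -0.3, -3.3]
finger_gap: 0.0504
grip_force: 42.6
```

Request:
{"method": "carry_out", "body": {"series": [{"delta_rot": [0,0,0],"travel": [-0.06,-0.8,0],"fingers": 1},{"delta_rot": [0,0,0],"travel": [-0.06,-0.8,0],"fingers": 1},{"delta_rot": [0,0,0],"travel": [-0.06,-0.8,0],"fingers": 1},{"delta_rot": [0,0,0],"travel": [-0.06,-0.8,0],"fingers": 1},{"delta_rot": [0,0,0],"travel": [-0.06,-0.8,0],"fingers": 1}]}}

```text
clock: 7.65
tcp_pos: [0.4433, -0.1627, 0.197]
orientation: [-0.001, -0.06, 0.998, 0.001]
wrist_force: [0.1, 0.3, -2.9]
finger_gap: 0.0506
grip_force: 42.6
```

Request:
{"method": "carry_out", "body": {"series": [{"delta_rot": [0,0,0],"travel": [-0.06,-0.8,0],"fingers": 1},{"delta_rot": [0,0,0],"travel": [-0.06,-0.8,0],"fingers": 1},{"delta_rot": [0,0,0],"travel": [-0.06,-0.8,0],"fingers": 1},{"delta_rot": [0,0,0],"travel": [-0.06,-0.8,0],"fingers": 1},{"delta_rot": [0,0,0],"travel": [-0.06,-0.8,0],"fingers": 1}]}}

```text
clock: 8.28
tcp_pos: [0.437, -0.2634, 0.1987]
orientation: [-0.0, -0.061, 0.998, 0.0]
wrist_force: [1.0, 0.3, -2.4]
finger_gap: 0.0501
grip_force: 42.6
```

Request:
{"method": "carry_out", "body": {"series": [{"delta_rot": [0,0,0],"travel": [-0.06,-0.8,0],"fingers": 1},{"delta_rot": [0,0,0],"travel": [-0.06,-0.8,0],"fingers": 1},{"delta_rot": [0,0,0],"travel": [-0.06,-0.8,0],"fingers": 1},{"delta_rot": [0,0,0],"travel": [0,-0.4,0],"fingers": 1},{"delta_rot": [0,0,0],"travel": [0,0,0],"fingers": 1}]}}

```text
clock: 8.9
tcp_pos: [0.4325, -0.3327, 0.1986]
orientation: [-0.0, -0.06, 0.998, 0.0]
wrist_force: [0.4, -0.0, -2.5]
finger_gap: 0.05
grip_force: 42.6
```

Request:
{"method": "carry_out", "body": {"series": [{"delta_rot": [0,0,0],"travel": [-0.08,-0.56,0],"fingers": 1},{"delta_rot": [0,0,0],"travel": [-0.08,-0.56,0],"fingers": 1},{"delta_rot": [0,0,0],"travel": [0,0,-0.6],"fingers": 1},{"delta_rot": [0,0,0],"travel": [0,0,-0.8],"fingers": 1},{"delta_rot": [0,0,0],"travel": [0,0,-0.8],"fingers": 1}]}}

```text
clock: 9.52
tcp_pos: [0.4282, -0.3594, 0.1422]
orientation: [-0.0, -0.061, 0.998, 0.001]
wrist_force: [-0.5, 0.4, -1.9]
finger_gap: 0.0501
grip_force: 42.6
```

Request:
{"method": "carry_out", "body": {"series": [{"delta_rot": [0,0,0],"travel": [0,0,-0.8],"fingers": 1},{"delta_rot": [0,0,0],"travel": [0,0,-0.8],"fingers": 1},{"delta_rot": [0,0,0],"travel": [0,0,-0.6],"fingers": 1},{"delta_rot": [0,0,0],"travel": [0,0,-0.5],"fingers": 1},{"delta_rot": [0,0,0],"travel": [0,0,-0.3],"fingers": 1}]}}

```text
clock: 10.15
tcp_pos: [0.4284, -0.3598, 0.068]
orientation: [-0.0, -0.061, 0.998, 0.0]
wrist_force: [0.1, -0.4, -2.5]
finger_gap: 0.0505
grip_force: 42.6
```

Request:
{"method": "carry_out", "body": {"series": [{"delta_rot": [0,0,0],"travel": [0,0,-0.1],"fingers": 1},{"delta_rot": [0,0,0],"travel": [0,0,-0.08],"fingers": 1},{"delta_rot": [0,0,0],"travel": [0,0,0],"fingers": 1}]}}

```text
clock: 10.52
tcp_pos: [0.4288, -0.3602, 0.0647]
orientation: [0.0, -0.061, 0.998, -0.0]
wrist_force: [-0.0, 0.9, -3.7]
finger_gap: 0.0503
grip_force: 42.6
```

Request:
{"method": "carry_out", "body": {"series": [{"delta_rot": [0,0,0],"travel": [0,0,-0.06],"fingers": 1},{"delta_rot": [0,0,0],"travel": [0,0,0],"fingers": 1}]}}

```text
clock: 10.78
tcp_pos: [0.4286, -0.36, 0.0629]
orientation: [0.0, -0.061, 0.998, 0.0]
wrist_force: [-0.3, 1.2, -2.8]
finger_gap: 0.0503
grip_force: 42.6
```

Request:
{"method": "carry_out", "body": {"series": [{"delta_rot": [0,0,0],"travel": [0,0,-0.06],"fingers": 1},{"delta_rot": [0,0,0],"travel": [0,0,0],"fingers": 1}]}}

```text
clock: 11.02
tcp_pos: [0.4289, -0.3601, 0.0624]
orientation: [0.0, -0.061, 0.998, -0.0]
wrist_force: [-1.1, 2.1, 4.9]
finger_gap: 0.0502
grip_force: 43.2
```

Request:
{"method": "carry_out", "body": {"series": [{"delta_rot": [0,0,0],"travel": [0,0,0],"fingers": -1},{"delta_rot": [0,0,0],"travel": [0,0,0],"fingers": -1},{"delta_rot": [0,0,0],"travel": [0,0,0],"fingers": -1},{"delta_rot": [0,0,0],"travel": [0,0,0.4],"fingers": -1},{"delta_rot": [0,0,0],"travel": [0,0,0.8],"fingers": -1}]}}

```text
clock: 11.65
tcp_pos: [0.4281, -0.3595, 0.0913]
orientation: [-0.001, -0.061, 0.998, 0.001]
wrist_force: [-1.1, 0.2, 0.0]
finger_gap: 0.0855
grip_force: 0.0
```

Request:
{"method": "carry_out", "body": {"series": [{"delta_rot": [0,0,0],"travel": [0,0,0.8],"fingers": -1},{"delta_rot": [0,0,0],"travel": [0,0,1],"fingers": -1},{"delta_rot": [0,0,0],"travel": [0,0,1],"fingers": -1},{"delta_rot": [0,0,0],"travel": [0,0,1],"fingers": -1},{"delta_rot": [0,0,0],"travel": [0,0,0.5],"fingers": -1}]}}

```text
clock: 12.28
tcp_pos: [0.4291, -0.3606, 0.2009]
orientation: [0.001, -0.061, 0.998, -0.001]
wrist_force: [-0.2, 0.1, -1.1]
finger_gap: 0.0852
grip_force: 0.0
```

Request:
{"method": "carry_out", "body": {"series": [{"delta_rot": [0,0,0],"travel": [0.38,0.78,0],"fingers": -1},{"delta_rot": [0,0,0],"travel": [0.38,0.78,0],"fingers": -1},{"delta_rot": [0,0,0],"travel": [0.38,0.78,0],"fingers": -1},{"delta_rot": [0,0,0],"travel": [0.38,0.78,0],"fingers": -1},{"delta_rot": [0,0,0],"travel": [0.38,0.78,0],"fingers": -1}]}}

```text
clock: 12.9
tcp_pos: [0.4762, -0.2599, 0.1976]
orientation: [-0.001, -0.061, 0.998, 0.001]
wrist_force: [0.2, 0.4, 0.1]
finger_gap: 0.0852
grip_force: 0.0
```

Request:
{"method": "carry_out", "body": {"series": [{"delta_rot": [0,0,0],"travel": [0.38,0.78,0],"fingers": -1},{"delta_rot": [0,0,0],"travel": [0.38,0.78,0],"fingers": -1},{"delta_rot": [0,0,0],"travel": [0.38,0.78,0],"fingers": -1},{"delta_rot": [0,0,0],"travel": [0.38,0.78,0],"fingers": -1},{"delta_rot": [0,0,0],"travel": [0.38,0.78,0],"fingers": -1}]}}

```text
clock: 13.52
tcp_pos: [0.5233, -0.1624, 0.1976]
orientation: [-0.001, -0.061, 0.998, 0.001]
wrist_force: [0.3, 0.1, -0.5]
finger_gap: 0.0851
grip_force: 0.0
```

Request:
{"method": "carry_out", "body": {"series": [{"delta_rot": [0,0,0],"travel": [0.38,0.78,0],"fingers": -1},{"delta_rot": [0,0,0],"travel": [0.38,0.78,0],"fingers": -1},{"delta_rot": [0,0,0],"travel": [0.38,0.78,0],"fingers": -1},{"delta_rot": [0,0,0],"travel": [0.38,0.78,0],"fingers": -1},{"delta_rot": [0,0,0],"travel": [0.38,0.74,0],"fingers": -1}]}}

```text
clock: 14.15
tcp_pos: [0.5707, -0.0661, 0.1978]
orientation: [-0.001, -0.061, 0.998, 0.0]
wrist_force: [0.8, -0.9, -0.4]
finger_gap: 0.0854
grip_force: 0.0
```

Request:
{"method": "carry_out", "body": {"series": [{"delta_rot": [0,0,0],"travel": [0.04,-0.13,-0.5],"fingers": -1},{"delta_rot": [0,0,0],"travel": [0,0,-0.7],"fingers": -1},{"delta_rot": [0,0,0],"travel": [0,0,-0.7],"fingers": -1},{"delta_rot": [0,0,0],"travel": [0,0,-0.7],"fingers": -1},{"delta_rot": [0,0,0],"travel": [0,0,-0.7],"fingers": -1}]}}

```text
clock: 14.78
tcp_pos: [0.5712, -0.0721, 0.1146]
orientation: [-0.001, -0.06, 0.998, 0.0]
wrist_force: [-0.3, 0.1, 0.2]
finger_gap: 0.0854
grip_force: 0.0
```

Request:
{"method": "carry_out", "body": {"series": [{"delta_rot": [0,0,0],"travel": [0,0,-0.7],"fingers": -1},{"delta_rot": [0,0,0],"travel": [0,0,-0.7],"fingers": -1},{"delta_rot": [0,0,0],"travel": [0,0,-0.7],"fingers": -1},{"delta_rot": [0,0,0],"travel": [0,0,-0.6],"fingers": -1},{"delta_rot": [0,0,0],"travel": [0,0,-0.3],"fingers": -1}]}}

```text
clock: 15.4
tcp_pos: [0.5711, -0.0718, 0.0398]
orientation: [-0.001, -0.06, 0.998, 0.0]
wrist_force: [-0.1, -0.8, 0.7]
finger_gap: 0.0853
grip_force: 0.0
```

Request:
{"method": "carry_out", "body": {"series": [{"delta_rot": [0,0,0],"fingers": 1,"travel": [0,0,0]},{"delta_rot": [0,0,0],"fingers": 1,"travel": [0,0,0]},{"delta_rot": [0,0,0],"fingers": 1,"travel": [0,0,0]},{"delta_rot": [0,0,0],"fingers": 1,"travel": [0,0,0]},{"delta_rot": [0,0,0],"fingers": 1,"travel": [0,0,0]}]}}

```text
clock: 16.02
tcp_pos: [0.5726, -0.0719, 0.0419]
orientation: [0.001, -0.061, 0.998, -0.0]
wrist_force: [0.3, 1.4, 2.4]
finger_gap: 0.0559
grip_force: 42.7
```

Request:
{"method": "carry_out", "body": {"series": [{"delta_rot": [0,0,0],"travel": [0,0,0.2],"fingers": 1},{"delta_rot": [0,0,0],"travel": [0,0,0.4],"fingers": 1},{"delta_rot": [0,0,0],"travel": [0,0,0.6],"fingers": 1},{"delta_rot": [0,0,0],"travel": [0,0,0.8],"fingers": 1},{"delta_rot": [0,0,0],"travel": [0,0,0.8],"fingers": 1}]}}

```text
clock: 16.65
tcp_pos: [0.5723, -0.0718, 0.1129]
orientation: [0.0, -0.061, 0.998, -0.0]
wrist_force: [0.8, -0.3, -2.9]
finger_gap: 0.0556
grip_force: 42.8
```

Request:
{"method": "carry_out", "body": {"series": [{"delta_rot": [0,0,0],"travel": [0,0,0.9],"fingers": 1},{"delta_rot": [0,0,0],"travel": [0,0,0.9],"fingers": 1},{"delta_rot": [0,0,0],"travel": [0,0,0.9],"fingers": 1},{"delta_rot": [0,0,0],"travel": [0,0,0.8],"fingers": 1},{"delta_rot": [0,0,0],"travel": [0,0.3,0],"fingers": 1}]}}

```text
clock: 17.27
tcp_pos: [0.5734, -0.0647, 0.2014]
orientation: [0.002, -0.06, 0.998, -0.001]
wrist_force: [0.3, -0.6, -3.3]
finger_gap: 0.056
grip_force: 42.9
```

Request:
{"method": "carry_out", "body": {"series": [{"delta_rot": [0,0,0],"travel": [-0.08,0.6,0],"fingers": 1},{"delta_rot": [0,0,0],"travel": [-0.08,0.8,0],"fingers": 1},{"delta_rot": [0,0,0],"travel": [-0.08,0.8,0],"fingers": 1},{"delta_rot": [0,0,0],"travel": [-0.08,0.8,0],"fingers": 1},{"delta_rot": [0,0,0],"travel": [-0.08,0.8,0],"fingers": 1}]}}

```text
clock: 17.9
tcp_pos: [0.5618, 0.0325, 0.1987]
orientation: [-0.0, -0.061, 0.998, 0.0]
wrist_force: [0.8, -0.8, -2.1]
finger_gap: 0.0558
grip_force: 42.9
```

Request:
{"method": "carry_out", "body": {"series": [{"delta_rot": [0,0,0],"travel": [-0.08,0.8,0],"fingers": 1},{"delta_rot": [0,0,0],"travel": [-0.08,0.8,0],"fingers": 1},{"delta_rot": [0,0,0],"travel": [-0.08,0.8,0],"fingers": 1},{"delta_rot": [0,0,0],"travel": [-0.08,0.8,0],"fingers": 1},{"delta_rot": [0,0,0],"travel": [-0.08,0.8,0],"fingers": 1}]}}

```text
clock: 18.52
tcp_pos: [0.552, 0.132, 0.1988]
orientation: [0.0, -0.061, 0.998, 0.0]
wrist_force: [-0.1, -0.1, -2.0]
finger_gap: 0.0559
grip_force: 42.9
```

Request:
{"method": "carry_out", "body": {"series": [{"delta_rot": [0,0,0],"travel": [-0.08,0.8,0],"fingers": 1},{"delta_rot": [0,0,0],"travel": [-0.08,0.8,0],"fingers": 1},{"delta_rot": [0,0,0],"travel": [-0.08,0.8,0],"fingers": 1},{"delta_rot": [0,0,0],"travel": [-0.08,0.8,0],"fingers": 1},{"delta_rot": [0,0,0],"travel": [-0.08,0.8,0],"fingers": 1}]}}

```text
clock: 19.15
tcp_pos: [0.542, 0.232, 0.1988]
orientation: [0.0, -0.061, 0.998, 0.0]
wrist_force: [-0.8, -0.3, -2.3]
finger_gap: 0.0561
grip_force: 42.9
```

Request:
{"method": "carry_out", "body": {"series": [{"delta_rot": [0,0,0],"travel": [-0.08,0.8,0],"fingers": 1},{"delta_rot": [0,0,0],"travel": [-0.08,0.8,0],"fingers": 1},{"delta_rot": [0,0,0],"travel": [-0.08,0.8,0],"fingers": 1},{"delta_rot": [0,0,0],"travel": [-0.08,0.6,0],"fingers": 1},{"delta_rot": [0,0,0],"travel": [0,0,0],"fingers": 1}]}}

```text
clock: 19.77
tcp_pos: [0.5338, 0.3069, 0.1987]
orientation: [-0.0, -0.061, 0.998, -0.0]
wrist_force: [0.4, -0.3, -2.3]
finger_gap: 0.0559
grip_force: 42.9
```

Request:
{"method": "carry_out", "body": {"series": [{"delta_rot": [0,0,0],"travel": [0,-0.22,-0.5],"fingers": 1},{"delta_rot": [0,0,0],"travel": [0,0,-0.8],"fingers": 1},{"delta_rot": [0,0,0],"travel": [0,0,-0.8],"fingers": 1},{"delta_rot": [0,0,0],"travel": [0,0,-0.8],"fingers": 1},{"delta_rot": [0,0,0],"travel": [0,0,-0.8],"fingers": 1}]}}

```text
clock: 20.4
tcp_pos: [0.5339, 0.2986, 0.1048]
orientation: [-0.0, -0.06, 0.998, -0.0]
wrist_force: [-0.8, -0.9, -2.2]
finger_gap: 0.056
grip_force: 42.9
```

Request:
{"method": "carry_out", "body": {"series": [{"delta_rot": [0,0,0],"travel": [0,0,-0.8],"fingers": 1},{"delta_rot": [0,0,0],"travel": [0,0,-0.6],"fingers": 1},{"delta_rot": [0,0,0],"travel": [0,0,-0.4],"fingers": 1},{"delta_rot": [0,0,0],"travel": [0,0,-0.2],"fingers": 1},{"delta_rot": [0,0,0],"travel": [0,0,-0.1],"fingers": 1}]}}

```text
clock: 21.02
tcp_pos: [0.5343, 0.3003, 0.0539]
orientation: [0.0, -0.061, 0.998, 0.0]
wrist_force: [0.0, 1.1, -3.4]
finger_gap: 0.0558
grip_force: 42.9
```

Request:
{"method": "carry_out", "body": {"series": [{"delta_rot": [0,0,0],"travel": [0,0,-0.06],"fingers": 1},{"delta_rot": [0,0,0],"travel": [0,0,0],"fingers": 1}]}}

```text
clock: 21.28
tcp_pos: [0.5343, 0.3004, 0.0527]
orientation: [0.0, -0.061, 0.998, 0.0]
wrist_force: [0.7, -0.8, -2.8]
finger_gap: 0.0562
grip_force: 42.9
```

Request:
{"method": "carry_out", "body": {"series": [{"delta_rot": [0,0,0],"travel": [0,0,-0.08],"fingers": 1},{"delta_rot": [0,0,0],"travel": [0,0,0],"fingers": 1}]}}

```text
clock: 21.52
tcp_pos: [0.534, 0.3002, 0.0503]
orientation: [-0.0, -0.061, 0.998, 0.0]
wrist_force: [0.7, -1.2, -1.8]
finger_gap: 0.056
grip_force: 42.9
```

Request:
{"method": "carry_out", "body": {"series": [{"delta_rot": [0,0,0],"travel": [0,0,-0.05],"fingers": 1},{"delta_rot": [0,0,0],"travel": [0,0,0],"fingers": 1}]}}

```text
clock: 21.78
tcp_pos: [0.5343, 0.3004, 0.0499]
orientation: [0.0, -0.061, 0.998, 0.0]
wrist_force: [-1.6, -1.7, 4.2]
finger_gap: 0.056
grip_force: 42.8
```

Request:
{"method": "carry_out", "body": {"series": [{"delta_rot": [0,0,0],"travel": [0,0,0],"fingers": -1},{"delta_rot": [0,0,0],"travel": [0,0,0],"fingers": -1},{"delta_rot": [0,0,0],"travel": [0,0,0],"fingers": -1},{"delta_rot": [0,0,0],"travel": [0,0,0.4],"fingers": -1},{"delta_rot": [0,0,0],"travel": [0,0,0.8],"fingers": -1}]}}

```text
clock: 22.4
tcp_pos: [0.5335, 0.3, 0.079]
orientation: [-0.001, -0.061, 0.998, -0.0]
wrist_force: [-0.2, -0.1, 0.4]
finger_gap: 0.0853
grip_force: 0.0
```

Request:
{"method": "carry_out", "body": {"series": [{"delta_rot": [0,0,0],"travel": [0,0,0.9],"fingers": -1},{"delta_rot": [0,0,0],"travel": [0,0,1],"fingers": -1},{"delta_rot": [0,0,0],"travel": [0,0,1],"fingers": -1},{"delta_rot": [0,0,0],"travel": [0,0,1],"fingers": -1},{"delta_rot": [0,0,0],"travel": [0,0,0.9],"fingers": -1}]}}

```text
clock: 23.02
tcp_pos: [0.5343, 0.3003, 0.2009]
orientation: [0.001, -0.061, 0.998, 0.0]
wrist_force: [0.9, 0.2, 0.8]
finger_gap: 0.0852
grip_force: 0.0
```

Request:
{"method": "carry_out", "body": {"series": [{"delta_rot": [0,0,0],"travel": [0.65,-0.75,0],"fingers": -1},{"delta_rot": [0,0,0],"travel": [0.65,-0.75,0],"fingers": -1},{"delta_rot": [0,0,0],"travel": [0.65,-0.75,0],"fingers": -1},{"delta_rot": [0,0,0],"travel": [0.65,-0.75,0],"fingers": -1},{"delta_rot": [0,0,0],"travel": [0.65,-0.75,0],"fingers": -1}]}}

```text
clock: 23.65
tcp_pos: [0.6164, 0.2049, 0.1987]
orientation: [-0.0, -0.06, 0.998, 0.0]
wrist_force: [0.1, 0.0, -0.6]
finger_gap: 0.0855
grip_force: 0.0
```

Request:
{"method": "carry_out", "body": {"series": [{"delta_rot": [0,0,0],"travel": [0.65,-0.75,0],"fingers": -1},{"delta_rot": [0,0,0],"travel": [0.65,-0.75,0],"fingers": -1},{"delta_rot": [0,0,0],"travel": [0.65,-0.75,0],"fingers": -1},{"delta_rot": [0,0,0],"travel": [0.65,-0.75,0],"fingers": -1},{"delta_rot": [0,0,0],"travel": [0.65,-0.75,0],"fingers": -1}]}}

```text
clock: 24.28
tcp_pos: [0.6976, 0.1114, 0.1989]
orientation: [-0.0, -0.061, 0.998, 0.0]
wrist_force: [0.0, 0.7, 0.4]
finger_gap: 0.0855
grip_force: 0.0
```

Request:
{"method": "carry_out", "body": {"series": [{"delta_rot": [0,0,0],"travel": [0,0,0],"fingers": -1}]}}

```text
clock: 24.4
tcp_pos: [0.6979, 0.1105, 0.1984]
orientation: [-0.0, -0.059, 0.998, -0.0]
wrist_force: [-0.1, 0.3, 0.4]
finger_gap: 0.0855
grip_force: 0.0
```

Request:
{"method": "carry_out", "body": {"series": [{"delta_rot": [0,0,0],"travel": [-0.08,0.06,-0.5],"fingers": -1},{"delta_rot": [0,0,0],"travel": [0,0,-0.8],"fingers": -1},{"delta_rot": [0,0,0],"travel": [0,0,-0.8],"fingers": -1},{"delta_rot": [0,0,0],"travel": [0,0,-0.8],"fingers": -1},{"delta_rot": [0,0,0],"travel": [0,0,-0.8],"fingers": -1}]}}

```text
clock: 25.02
tcp_pos: [0.6933, 0.1154, 0.1052]
orientation: [-0.001, -0.061, 0.998, 0.0]
wrist_force: [-0.5, 0.3, -1.5]
finger_gap: 0.0857
grip_force: 0.0
```

Request:
{"method": "carry_out", "body": {"series": [{"delta_rot": [0,0,0],"travel": [0,0,-0.8],"fingers": -1},{"delta_rot": [0,0,0],"travel": [0,0,-0.7],"fingers": -1},{"delta_rot": [0,0,0],"travel": [0,0,-0.5],"fingers": -1},{"delta_rot": [0,0,0],"travel": [0,0,-0.24],"fingers": -1},{"delta_rot": [0,0,0],"travel": [0,0,0],"fingers": -1}]}}

```text
clock: 25.65
tcp_pos: [0.6945, 0.1143, 0.0503]
orientation: [-0.0, -0.061, 0.998, 0.0]
wrist_force: [-0.4, -0.6, -0.2]
finger_gap: 0.0856
grip_force: 0.0
```

Request:
{"method": "carry_out", "body": {"series": [{"delta_rot": [0,0,0],"fingers": 1,"travel": [0,0,0]},{"delta_rot": [0,0,0],"fingers": 1,"travel": [0,0,0]},{"delta_rot": [0,0,0],"fingers": 1,"travel": [0,0,0]},{"delta_rot": [0,0,0],"fingers": 1,"travel": [0,0,0]},{"delta_rot": [0,0,0],"fingers": 1,"travel": [0,0,0]}]}}

```text
clock: 26.28
tcp_pos: [0.6953, 0.1142, 0.0516]
orientation: [0.001, -0.061, 0.998, 0.0]
wrist_force: [-0.5, -0.5, 5.6]
finger_gap: 0.0423
grip_force: 39.4
```

Request:
{"method": "carry_out", "body": {"series": [{"delta_rot": [0,0,0],"travel": [0,0,0.1],"fingers": 1},{"delta_rot": [0,0,0],"travel": [0,0,0.2],"fingers": 1},{"delta_rot": [0,0,0],"travel": [0,0,0.3],"fingers": 1},{"delta_rot": [0,0,0],"travel": [0,0,0.2],"fingers": 1},{"delta_rot": [0,0,0],"travel": [0,0,0],"fingers": 1}]}}

```text
clock: 26.9
tcp_pos: [0.6951, 0.1143, 0.0714]
orientation: [0.001, -0.061, 0.998, 0.0]
wrist_force: [-1.2, 0.2, -2.4]
finger_gap: 0.0426
grip_force: 40.4
```

Run:
```python
from workcell import env
import cv2,numpy as np
s=env.read_camera("side")["color"][:,:,::-1]
cv2.imwrite("pics/s2.png",cv2.resize(s[120:270,260:420],None,fx=4,fy=4,interpolation=2)); st=env.get_state(); print(st["finger_gap"],st["grip_force"],st["wrist_force"])
```

```text
0.04254659224419653 40.41290505876532 [ 0.36957814  0.02167656 -1.75185258]
```

View pics/s2.png

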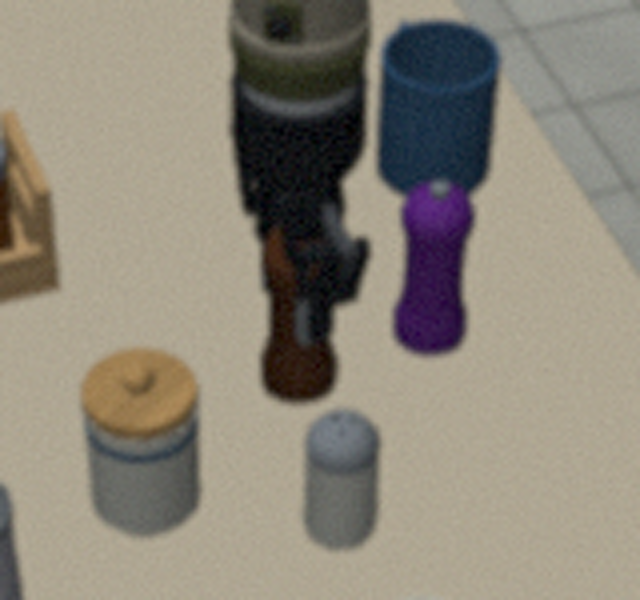

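The mill hangs upright in the fingers, clear of the worktop. I'll carry it to the far compartment.

Request:
{"method": "carry_out", "body": {"series": [{"delta_rot": [0,0,0],"travel": [0,0,0.6],"fingers": 1},{"delta_rot": [0,0,0],"travel": [0,0,0.9],"fingers": 1},{"delta_rot": [0,0,0],"travel": [0,0,1],"fingers": 1},{"delta_rot": [0,0,0],"travel": [0,0,1],"fingers": 1},{"delta_rot": [0,0,0],"travel": [0,0,1],"fingers": 1}]}}

```text
clock: 27.58
tcp_pos: [0.6946, 0.1142, 0.185]
orientation: [0.0, -0.061, 0.998, 0.0]
wrist_force: [-0.6, 0.3, -1.8]
finger_gap: 0.0422
grip_force: 40.5
```

Request:
{"method": "carry_out", "body": {"series": [{"delta_rot": [0,0,0],"travel": [0,0,0.5],"fingers": 1},{"delta_rot": [0,0,0],"travel": [-0.1,-0.37,0],"fingers": 1},{"delta_rot": [0,0,0],"travel": [-0.19,-0.74,0],"fingers": 1},{"delta_rot": [0,0,0],"travel": [-0.19,-0.74,0],"fingers": 1},{"delta_rot": [0,0,0],"travel": [-0.19,-0.74,0],"fingers": 1}]}}

```text
clock: 28.2
tcp_pos: [0.6769, 0.0476, 0.1947]
orientation: [-0.001, -0.06, 0.998, 0.0]
wrist_force: [-0.2, 0.3, -2.4]
finger_gap: 0.0425
grip_force: 40.5
```

Request:
{"method": "carry_out", "body": {"series": [{"delta_rot": [0,0,0],"travel": [-0.19,-0.74,0],"fingers": 1},{"delta_rot": [0,0,0],"travel": [-0.19,-0.74,0],"fingers": 1},{"delta_rot": [0,0,0],"travel": [-0.19,-0.74,0],"fingers": 1},{"delta_rot": [0,0,0],"travel": [-0.19,-0.74,0],"fingers": 1},{"delta_rot": [0,0,0],"travel": [-0.19,-0.74,0],"fingers": 1}]}}

```text
clock: 28.82
tcp_pos: [0.6538, -0.0443, 0.1956]
orientation: [0.0, -0.061, 0.998, 0.0]
wrist_force: [0.7, -0.5, -1.5]
finger_gap: 0.0428
grip_force: 40.5
```

Request:
{"method": "carry_out", "body": {"series": [{"delta_rot": [0,0,0],"travel": [-0.19,-0.74,0],"fingers": 1},{"delta_rot": [0,0,0],"travel": [-0.19,-0.74,0],"fingers": 1},{"delta_rot": [0,0,0],"travel": [-0.19,-0.74,0],"fingers": 1},{"delta_rot": [0,0,0],"travel": [-0.19,-0.74,0],"fingers": 1},{"delta_rot": [0,0,0],"travel": [-0.19,-0.74,0],"fingers": 1}]}}

```text
clock: 29.45
tcp_pos: [0.63, -0.1368, 0.1956]
orientation: [0.0, -0.061, 0.998, 0.0]
wrist_force: [-0.1, -0.2, -2.1]
finger_gap: 0.0423
grip_force: 40.5
```

Request:
{"method": "carry_out", "body": {"series": [{"delta_rot": [0,0,0],"travel": [-0.19,-0.74,0],"fingers": 1},{"delta_rot": [0,0,0],"travel": [-0.19,-0.74,0],"fingers": 1},{"delta_rot": [0,0,0],"travel": [-0.19,-0.74,0],"fingers": 1},{"delta_rot": [0,0,0],"travel": [-0.19,-0.74,0],"fingers": 1},{"delta_rot": [0,0,0],"travel": [-0.19,-0.74,0],"fingers": 1}]}}

```text
clock: 30.08
tcp_pos: [0.6063, -0.2293, 0.1956]
orientation: [0.0, -0.061, 0.998, 0.0]
wrist_force: [-0.1, 0.9, -2.4]
finger_gap: 0.0422
grip_force: 40.5
```

Request:
{"method": "carry_out", "body": {"series": [{"delta_rot": [0,0,0],"travel": [-0.19,-0.74,0],"fingers": 1},{"delta_rot": [0,0,0],"travel": [-0.19,-0.74,0],"fingers": 1},{"delta_rot": [0,0,0],"travel": [-0.19,-0.74,0],"fingers": 1},{"delta_rot": [0,0,0],"travel": [-0.19,-0.74,0],"fingers": 1},{"delta_rot": [0,0,0],"travel": [-0.19,-0.6,0],"fingers": 1}]}}

```text
clock: 30.7
tcp_pos: [0.5825, -0.3184, 0.1955]
orientation: [0.0, -0.06, 0.998, 0.0]
wrist_force: [0.0, -0.1, -1.8]
finger_gap: 0.0422
grip_force: 40.5
```

Request:
{"method": "carry_out", "body": {"series": [{"delta_rot": [0,0,0],"travel": [-0.05,-0.3,0],"fingers": 1},{"delta_rot": [0,0,0],"travel": [0,0,0],"fingers": 1}]}}

```text
clock: 30.95
tcp_pos: [0.5815, -0.325, 0.1955]
orientation: [0.0, -0.06, 0.998, 0.0]
wrist_force: [0.7, 0.5, -2.2]
finger_gap: 0.0425
grip_force: 40.5
```

Request:
{"method": "carry_out", "body": {"series": [{"delta_rot": [0,0,0],"travel": [0,-0.24,-0.5],"fingers": 1},{"delta_rot": [0,0,0],"travel": [0,0,-0.8],"fingers": 1},{"delta_rot": [0,0,0],"travel": [0,0,-0.8],"fingers": 1},{"delta_rot": [0,0,0],"travel": [0,0,-0.8],"fingers": 1},{"delta_rot": [0,0,0],"travel": [0,0,-0.8],"fingers": 1}]}}

```text
clock: 31.58
tcp_pos: [0.5815, -0.3298, 0.1014]
orientation: [-0.0, -0.061, 0.998, 0.0]
wrist_force: [-0.0, 0.3, -2.4]
finger_gap: 0.0424
grip_force: 40.6
```

Request:
{"method": "carry_out", "body": {"series": [{"delta_rot": [0,0,0],"travel": [0,0,-0.7],"fingers": 1},{"delta_rot": [0,0,0],"travel": [0,0,-0.5],"fingers": 1},{"delta_rot": [0,0,0],"travel": [0,0,-0.3],"fingers": 1},{"delta_rot": [0,0,0],"travel": [0,0,-0.1],"fingers": 1},{"delta_rot": [0,0,0],"travel": [0,0,0],"fingers": 1}]}}

```text
clock: 32.2
tcp_pos: [0.5818, -0.3307, 0.0634]
orientation: [0.0, -0.061, 0.998, -0.0]
wrist_force: [-0.2, -0.4, -2.2]
finger_gap: 0.0425
grip_force: 40.5
```

Request:
{"method": "carry_out", "body": {"series": [{"delta_rot": [0,0,0],"travel": [0,0,-0.08],"fingers": 1},{"delta_rot": [0,0,0],"travel": [0,0,0],"fingers": 1}]}}

```text
clock: 32.45
tcp_pos: [0.5817, -0.3306, 0.0613]
orientation: [0.0, -0.061, 0.998, -0.0]
wrist_force: [-0.2, -0.3, -1.6]
finger_gap: 0.0425
grip_force: 40.5
```

Request:
{"method": "carry_out", "body": {"series": [{"delta_rot": [0,0,0],"travel": [0,0,-0.05],"fingers": 1},{"delta_rot": [0,0,0],"travel": [0,0,0],"fingers": 1}]}}

```text
clock: 32.7
tcp_pos: [0.5816, -0.3305, 0.0598]
orientation: [-0.0, -0.061, 0.998, 0.0]
wrist_force: [0.5, 0.5, -1.7]
finger_gap: 0.0423
grip_force: 40.5
```

Request:
{"method": "carry_out", "body": {"series": [{"delta_rot": [0,0,0],"travel": [0,0,-0.05],"fingers": 1},{"delta_rot": [0,0,0],"travel": [0,0,0],"fingers": 1}]}}

```text
clock: 32.95
tcp_pos: [0.5821, -0.3307, 0.0596]
orientation: [0.001, -0.061, 0.998, -0.0]
wrist_force: [-1.2, 0.4, 4.3]
finger_gap: 0.0425
grip_force: 40.2
```

Request:
{"method": "carry_out", "body": {"series": [{"delta_rot": [0,0,0],"travel": [0,0,0],"fingers": -1},{"delta_rot": [0,0,0],"travel": [0,0,0],"fingers": -1},{"delta_rot": [0,0,0],"travel": [0,0,0],"fingers": -1},{"delta_rot": [0,0,0],"travel": [0,0,0.4],"fingers": -1},{"delta_rot": [0,0,0],"travel": [0,0,0.8],"fingers": -1}]}}

```text
clock: 33.58
tcp_pos: [0.581, -0.3301, 0.0883]
orientation: [-0.001, -0.061, 0.998, 0.001]
wrist_force: [0.1, 0.1, 0.4]
finger_gap: 0.0856
grip_force: 0.0
```

Request:
{"method": "carry_out", "body": {"series": [{"delta_rot": [0,0,0],"travel": [0,0,0.9],"fingers": -1},{"delta_rot": [0,0,0],"travel": [0,0,1],"fingers": -1},{"delta_rot": [0,0,0],"travel": [0,0,1],"fingers": -1},{"delta_rot": [0,0,0],"travel": [0,0,1],"fingers": -1},{"delta_rot": [0,0,0],"travel": [0,0,0.6],"fingers": -1}]}}

```text
clock: 34.2
tcp_pos: [0.5821, -0.3309, 0.2033]
orientation: [0.001, -0.061, 0.998, -0.001]
wrist_force: [0.2, -0.3, 0.1]
finger_gap: 0.0857
grip_force: 0.0
```

Request:
{"method": "carry_out", "body": {"series": [{"delta_rot": [0,0,0],"travel": [-0.27,0.8,0],"fingers": -1},{"delta_rot": [0,0,0],"travel": [-0.27,0.8,0],"fingers": -1},{"delta_rot": [0,0,0],"travel": [-0.27,0.8,0],"fingers": -1},{"delta_rot": [0,0,0],"travel": [-0.27,0.8,0],"fingers": -1},{"delta_rot": [0,0,0],"travel": [-0.27,0.8,0],"fingers": -1}]}}

```text
clock: 34.83
tcp_pos: [0.5475, -0.2298, 0.2011]
orientation: [-0.0, -0.061, 0.998, 0.0]
wrist_force: [0.6, 0.1, 0.5]
finger_gap: 0.0853
grip_force: 0.0
```

Request:
{"method": "carry_out", "body": {"series": [{"delta_rot": [0,0,0],"travel": [-0.27,0.8,0],"fingers": -1},{"delta_rot": [0,0,0],"travel": [-0.27,0.8,0],"fingers": -1},{"delta_rot": [0,0,0],"travel": [-0.27,0.8,0],"fingers": -1},{"delta_rot": [0,0,0],"travel": [-0.27,0.8,0],"fingers": -1},{"delta_rot": [0,0,0],"travel": [-0.27,0.8,0],"fingers": -1}]}}

```text
clock: 35.45
tcp_pos: [0.5136, -0.1293, 0.2011]
orientation: [0.0, -0.061, 0.998, 0.0]
wrist_force: [0.1, -0.1, 0.3]
finger_gap: 0.0853
grip_force: 0.0
```

Request:
{"method": "carry_out", "body": {"series": [{"delta_rot": [0,0,0],"travel": [-0.27,0.8,0],"fingers": -1},{"delta_rot": [0,0,0],"travel": [-0.27,0.8,0],"fingers": -1},{"delta_rot": [0,0,0],"travel": [-0.27,0.8,0],"fingers": -1},{"delta_rot": [0,0,0],"travel": [-0.27,0.8,0],"fingers": -1},{"delta_rot": [0,0,0],"travel": [-0.27,0.8,0],"fingers": -1}]}}

```text
clock: 36.08
tcp_pos: [0.4799, -0.0292, 0.2011]
orientation: [0.0, -0.061, 0.998, 0.0]
wrist_force: [0.5, 0.0, 0.3]
finger_gap: 0.0857
grip_force: 0.0
```

Request:
{"method": "carry_out", "body": {"series": [{"delta_rot": [0,0,0],"travel": [-0.27,0.8,0],"fingers": -1},{"delta_rot": [0,0,0],"travel": [-0.27,0.8,0],"fingers": -1},{"delta_rot": [0,0,0],"travel": [0,0,0],"fingers": -1}]}}

```text
clock: 36.45
tcp_pos: [0.4661, 0.011, 0.2012]
orientation: [-0.0, -0.062, 0.998, 0.0]
wrist_force: [-0.0, 0.3, -0.9]
finger_gap: 0.0855
grip_force: 0.0
```

Request:
{"method": "carry_out", "body": {"series": [{"delta_rot": [0,0,0],"travel": [0,-0.04,-0.5],"fingers": -1},{"delta_rot": [0,0,0],"travel": [0,0,-0.8],"fingers": -1},{"delta_rot": [0,0,0],"travel": [0,0,-0.8],"fingers": -1},{"delta_rot": [0,0,0],"travel": [0,0,-0.8],"fingers": -1},{"delta_rot": [0,0,0],"travel": [0,0,-0.8],"fingers": -1}]}}

```text
clock: 37.08
tcp_pos: [0.4667, 0.0077, 0.107]
orientation: [-0.0, -0.06, 0.998, -0.0]
wrist_force: [-0.7, -0.7, 0.2]
finger_gap: 0.0857
grip_force: 0.0
```

Request:
{"method": "carry_out", "body": {"series": [{"delta_rot": [0,0,0],"travel": [0,0,-0.8],"fingers": -1},{"delta_rot": [0,0,0],"travel": [0,0,-0.7],"fingers": -1},{"delta_rot": [0,0,0],"travel": [0,0,-0.5],"fingers": -1},{"delta_rot": [0,0,0],"travel": [0,0,-0.27],"fingers": -1},{"delta_rot": [0,0,0],"travel": [0,0,0],"fingers": -1}]}}

```text
clock: 37.7
tcp_pos: [0.4667, 0.0083, 0.0514]
orientation: [-0.0, -0.06, 0.998, 0.0]
wrist_force: [-0.0, -0.0, -0.1]
finger_gap: 0.0849
grip_force: 0.0
```

Request:
{"method": "carry_out", "body": {"series": [{"delta_rot": [0,0,0],"fingers": 1,"travel": [0,0,0]},{"delta_rot": [0,0,0],"fingers": 1,"travel": [0,0,0]},{"delta_rot": [0,0,0],"fingers": 1,"travel": [0,0,0]},{"delta_rot": [0,0,0],"fingers": 1,"travel": [0,0,0]},{"delta_rot": [0,0,0],"fingers": 1,"travel": [0,0,0]}]}}

```text
clock: 38.33
tcp_pos: [0.4676, 0.0086, 0.0526]
orientation: [0.001, -0.061, 0.998, -0.0]
wrist_force: [-0.1, 1.3, 6.0]
finger_gap: 0.0546
grip_force: 42.0
```

Request:
{"method": "carry_out", "body": {"series": [{"delta_rot": [0,0,0],"travel": [0,0,0.2],"fingers": 1},{"delta_rot": [0,0,0],"travel": [0,0,0.4],"fingers": 1},{"delta_rot": [0,0,0],"travel": [0,0,0.6],"fingers": 1},{"delta_rot": [0,0,0],"travel": [0,0,0.8],"fingers": 1},{"delta_rot": [0,0,0],"travel": [0,0,0.8],"fingers": 1}]}}

```text
clock: 38.95
tcp_pos: [0.4665, 0.0085, 0.1226]
orientation: [-0.0, -0.061, 0.998, 0.0]
wrist_force: [0.4, -0.2, -1.2]
finger_gap: 0.0554
grip_force: 42.8
```

Request:
{"method": "carry_out", "body": {"series": [{"delta_rot": [0,0,0],"travel": [0,0,0.8],"fingers": 1},{"delta_rot": [0,0,0],"travel": [0,0,0.9],"fingers": 1},{"delta_rot": [0,0,0],"travel": [0,0,0.9],"fingers": 1},{"delta_rot": [0,0,0],"travel": [0,0,0.5],"fingers": 1},{"delta_rot": [0,0,0],"travel": [0,0,0],"fingers": 1}]}}

```text
clock: 39.58
tcp_pos: [0.4673, 0.0084, 0.2]
orientation: [0.001, -0.061, 0.998, -0.0]
wrist_force: [0.5, -0.0, -1.3]
finger_gap: 0.0552
grip_force: 42.8
```

Request:
{"method": "carry_out", "body": {"series": [{"delta_rot": [0,0,0],"travel": [-0.03,0.4,0],"fingers": 1},{"delta_rot": [0,0,0],"travel": [-0.03,0.8,0],"fingers": 1},{"delta_rot": [0,0,0],"travel": [-0.03,0.8,0],"fingers": 1},{"delta_rot": [0,0,0],"travel": [-0.03,0.8,0],"fingers": 1},{"delta_rot": [0,0,0],"travel": [-0.03,0.8,0],"fingers": 1}]}}

```text
clock: 40.2
tcp_pos: [0.4621, 0.0997, 0.1981]
orientation: [-0.001, -0.061, 0.998, 0.0]
wrist_force: [-0.4, -0.0, -1.7]
finger_gap: 0.055
grip_force: 42.9
```

Request:
{"method": "carry_out", "body": {"series": [{"delta_rot": [0,0,0],"travel": [-0.03,0.8,0],"fingers": 1},{"delta_rot": [0,0,0],"travel": [-0.03,0.8,0],"fingers": 1},{"delta_rot": [0,0,0],"travel": [-0.03,0.8,0],"fingers": 1},{"delta_rot": [0,0,0],"travel": [-0.03,0.8,0],"fingers": 1},{"delta_rot": [0,0,0],"travel": [-0.03,0.8,0],"fingers": 1}]}}

```text
clock: 40.83
tcp_pos: [0.4582, 0.1995, 0.1981]
orientation: [-0.001, -0.061, 0.998, -0.0]
wrist_force: [-0.5, -0.1, -1.9]
finger_gap: 0.0558
grip_force: 42.9
```

Request:
{"method": "carry_out", "body": {"series": [{"delta_rot": [0,0,0],"travel": [-0.03,0.8,0],"fingers": 1},{"delta_rot": [0,0,0],"travel": [-0.03,0.8,0],"fingers": 1},{"delta_rot": [0,0,0],"travel": [-0.03,0.8,0],"fingers": 1},{"delta_rot": [0,0,0],"travel": [-0.03,0.8,0],"fingers": 1},{"delta_rot": [0,0,0],"travel": [0,0.8,0],"fingers": 1}]}}

```text
clock: 41.45
tcp_pos: [0.4561, 0.2997, 0.199]
orientation: [-0.0, -0.061, 0.998, -0.0]
wrist_force: [-0.2, 0.0, -3.2]
finger_gap: 0.0553
grip_force: 42.9
```

Request:
{"method": "carry_out", "body": {"series": [{"delta_rot": [0,0,0],"travel": [0,0.4,0],"fingers": 1},{"delta_rot": [0,0,0],"travel": [0,0,0],"fingers": 1}]}}

```text
clock: 41.7
tcp_pos: [0.4563, 0.3091, 0.1992]
orientation: [-0.0, -0.061, 0.998, -0.0]
wrist_force: [0.4, -0.1, -2.1]
finger_gap: 0.0553
grip_force: 42.9
```

Request:
{"method": "carry_out", "body": {"series": [{"delta_rot": [0,0,0],"travel": [0,-0.2,-0.1],"fingers": 1},{"delta_rot": [0,0,0],"travel": [0,-0.2,-0.5],"fingers": 1},{"delta_rot": [0,0,0],"travel": [0,0,-0.8],"fingers": 1},{"delta_rot": [0,0,0],"travel": [0,0,-0.8],"fingers": 1},{"delta_rot": [0,0,0],"travel": [0,0,-0.8],"fingers": 1}]}}

```text
clock: 42.32
tcp_pos: [0.4561, 0.2973, 0.123]
orientation: [-0.0, -0.06, 0.998, -0.0]
wrist_force: [-0.1, 0.8, -1.8]
finger_gap: 0.0556
grip_force: 42.9
```

Request:
{"method": "carry_out", "body": {"series": [{"delta_rot": [0,0,0],"travel": [0,0,-0.8],"fingers": 1},{"delta_rot": [0,0,0],"travel": [0,0,-0.7],"fingers": 1},{"delta_rot": [0,0,0],"travel": [0,0,-0.5],"fingers": 1},{"delta_rot": [0,0,0],"travel": [0,0,-0.3],"fingers": 1},{"delta_rot": [0,0,0],"travel": [0,0,-0.1],"fingers": 1}]}}

```text
clock: 42.95
tcp_pos: [0.4563, 0.2982, 0.064]
orientation: [-0.0, -0.06, 0.998, -0.0]
wrist_force: [-0.1, 0.3, -2.2]
finger_gap: 0.055
grip_force: 42.9
```

Request:
{"method": "carry_out", "body": {"series": [{"delta_rot": [0,0,0],"travel": [0,0,-0.06],"fingers": 1},{"delta_rot": [0,0,0],"travel": [0,0,0],"fingers": 1}]}}

```text
clock: 43.2
tcp_pos: [0.4566, 0.2987, 0.0632]
orientation: [0.0, -0.061, 0.998, 0.0]
wrist_force: [0.8, 0.3, -2.3]
finger_gap: 0.0552
grip_force: 42.9
```

Request:
{"method": "carry_out", "body": {"series": [{"delta_rot": [0,0,0],"travel": [0,0,-0.05],"fingers": 1},{"delta_rot": [0,0,0],"travel": [0,0,0],"fingers": 1}]}}

```text
clock: 43.45
tcp_pos: [0.4564, 0.2985, 0.0617]
orientation: [0.0, -0.061, 0.998, 0.0]
wrist_force: [-0.4, 0.4, -1.6]
finger_gap: 0.0552
grip_force: 42.9
```

Request:
{"method": "carry_out", "body": {"series": [{"delta_rot": [0,0,0],"travel": [0,0,-0.05],"fingers": 1},{"delta_rot": [0,0,0],"travel": [0,0,0],"fingers": 1}]}}

```text
clock: 43.7
tcp_pos: [0.4567, 0.2986, 0.0607]
orientation: [0.0, -0.061, 0.998, 0.0]
wrist_force: [-0.3, 0.1, 1.2]
finger_gap: 0.0552
grip_force: 43.1
```

Request:
{"method": "carry_out", "body": {"series": [{"delta_rot": [0,0,0],"travel": [0,0,-0.03],"fingers": 1},{"delta_rot": [0,0,0],"travel": [0,0,0],"fingers": 1}]}}

```text
clock: 43.95
tcp_pos: [0.457, 0.2988, 0.0607]
orientation: [0.001, -0.061, 0.998, 0.0]
wrist_force: [-1.3, -0.5, 6.3]
finger_gap: 0.0555
grip_force: 43.3
```

Request:
{"method": "carry_out", "body": {"series": [{"delta_rot": [0,0,0],"travel": [0,0,0],"fingers": -1},{"delta_rot": [0,0,0],"travel": [0,0,0],"fingers": -1},{"delta_rot": [0,0,0],"travel": [0,0,0],"fingers": -1},{"delta_rot": [0,0,0],"travel": [0,0,0.4],"fingers": -1},{"delta_rot": [0,0,0],"travel": [0,0,0.8],"fingers": -1}]}}

```text
clock: 44.58
tcp_pos: [0.4557, 0.2982, 0.0896]
orientation: [-0.001, -0.061, 0.998, -0.0]
wrist_force: [0.4, 0.0, 0.5]
finger_gap: 0.0853
grip_force: 0.0
```

Request:
{"method": "carry_out", "body": {"series": [{"delta_rot": [0,0,0],"travel": [0,0,0.9],"fingers": -1},{"delta_rot": [0,0,0],"travel": [0,0,1],"fingers": -1},{"delta_rot": [0,0,0],"travel": [0,0,1],"fingers": -1},{"delta_rot": [0,0,0],"travel": [0,0,1],"fingers": -1},{"delta_rot": [0,0,0],"travel": [0,0,0.6],"fingers": -1}]}}

```text
clock: 45.2
tcp_pos: [0.4569, 0.2987, 0.204]
orientation: [0.001, -0.061, 0.998, 0.0]
wrist_force: [0.1, 0.4, 1.0]
finger_gap: 0.0856
grip_force: 0.0
```

Request:
{"method": "carry_out", "body": {"series": [{"delta_rot": [0,0,0],"travel": [0.61,-0.78,0],"fingers": -1},{"delta_rot": [0,0,0],"travel": [0.61,-0.78,0],"fingers": -1},{"delta_rot": [0,0,0],"travel": [0.61,-0.78,0],"fingers": -1},{"delta_rot": [0,0,0],"travel": [0.61,-0.78,0],"fingers": -1},{"delta_rot": [0,0,0],"travel": [0.61,-0.78,0],"fingers": -1}]}}

```text
clock: 45.82
tcp_pos: [0.5328, 0.2003, 0.202]
orientation: [-0.0, -0.061, 0.998, 0.0]
wrist_force: [-0.1, -0.3, -0.0]
finger_gap: 0.0854
grip_force: 0.0
```

Request:
{"method": "carry_out", "body": {"series": [{"delta_rot": [0,0,0],"travel": [0.61,-0.78,0],"fingers": -1},{"delta_rot": [0,0,0],"travel": [0.61,-0.78,0],"fingers": -1},{"delta_rot": [0,0,0],"travel": [0.61,-0.78,0],"fingers": -1},{"delta_rot": [0,0,0],"travel": [0.61,-0.78,0],"fingers": -1},{"delta_rot": [0,0,0],"travel": [0.61,-0.78,0],"fingers": -1}]}}

```text
clock: 46.45
tcp_pos: [0.6097, 0.1023, 0.202]
orientation: [-0.0, -0.061, 0.998, 0.0]
wrist_force: [0.1, 0.8, -0.5]
finger_gap: 0.0854
grip_force: 0.0
```

Request:
{"method": "carry_out", "body": {"series": [{"delta_rot": [0,0,0],"travel": [0.61,-0.78,0],"fingers": -1},{"delta_rot": [0,0,0],"travel": [0.61,-0.78,0],"fingers": -1},{"delta_rot": [0,0,0],"travel": [0.61,-0.78,0],"fingers": -1},{"delta_rot": [0,0,0],"travel": [0.61,-0.78,0],"fingers": -1},{"delta_rot": [0,0,0],"travel": [0.61,-0.78,0],"fingers": -1}]}}

```text
clock: 47.08
tcp_pos: [0.686, 0.0045, 0.2019]
orientation: [-0.0, -0.06, 0.998, 0.0]
wrist_force: [-0.6, 0.4, 0.5]
finger_gap: 0.0851
grip_force: 0.0
```

Request:
{"method": "carry_out", "body": {"series": [{"delta_rot": [0,0,0],"travel": [0,0,0],"fingers": -1}]}}

```text
clock: 47.2
tcp_pos: [0.6862, 0.0038, 0.2013]
orientation: [-0.0, -0.059, 0.998, 0.0]
wrist_force: [0.4, 0.1, 1.1]
finger_gap: 0.0853
grip_force: 0.0
```

Request:
{"method": "carry_out", "body": {"series": [{"delta_rot": [0,0,0],"travel": [-0.04,0.06,-0.5],"fingers": -1},{"delta_rot": [0,0,0],"travel": [0,0,-0.8],"fingers": -1},{"delta_rot": [0,0,0],"travel": [0,0,-0.8],"fingers": -1},{"delta_rot": [0,0,0],"travel": [0,0,-0.8],"fingers": -1},{"delta_rot": [0,0,0],"travel": [0,0,-0.8],"fingers": -1}]}}

```text
clock: 47.82
tcp_pos: [0.6829, 0.0088, 0.1082]
orientation: [-0.001, -0.061, 0.998, 0.0]
wrist_force: [0.2, -0.1, 0.6]
finger_gap: 0.0853
grip_force: 0.0
```

Request:
{"method": "carry_out", "body": {"series": [{"delta_rot": [0,0,0],"travel": [0,0,-0.8],"fingers": -1},{"delta_rot": [0,0,0],"travel": [0,0,-0.8],"fingers": -1},{"delta_rot": [0,0,0],"travel": [0,0,-0.7],"fingers": -1},{"delta_rot": [0,0,0],"travel": [0,0,-0.5],"fingers": -1},{"delta_rot": [0,0,0],"travel": [0,0,-0.1],"fingers": -1}]}}

```text
clock: 48.45
tcp_pos: [0.6833, 0.0078, 0.0359]
orientation: [-0.001, -0.061, 0.998, 0.0]
wrist_force: [0.6, -0.6, 0.6]
finger_gap: 0.0853
grip_force: 0.0
```

Request:
{"method": "carry_out", "body": {"series": [{"delta_rot": [0,0,0],"fingers": 1,"travel": [0,0,0]},{"delta_rot": [0,0,0],"fingers": 1,"travel": [0,0,0]},{"delta_rot": [0,0,0],"fingers": 1,"travel": [0,0,0]},{"delta_rot": [0,0,0],"fingers": 1,"travel": [0,0,0]},{"delta_rot": [0,0,0],"fingers": 1,"travel": [0,0,0]}]}}

```text
clock: 49.08
tcp_pos: [0.6848, 0.0073, 0.0381]
orientation: [0.001, -0.06, 0.998, -0.0]
wrist_force: [-0.5, 0.3, 4.7]
finger_gap: 0.0419
grip_force: 40.7
```

Request:
{"method": "carry_out", "body": {"series": [{"delta_rot": [0,0,0],"travel": [0,0,0.2],"fingers": 1},{"delta_rot": [0,0,0],"travel": [0,0,0.4],"fingers": 1},{"delta_rot": [0,0,0],"travel": [0,0,0.6],"fingers": 1},{"delta_rot": [0,0,0],"travel": [0,0,0.8],"fingers": 1},{"delta_rot": [0,0,0],"travel": [0,0,0.8],"fingers": 1}]}}

```text
clock: 49.7
tcp_pos: [0.6843, 0.0075, 0.1086]
orientation: [0.0, -0.061, 0.998, 0.0]
wrist_force: [0.2, 0.3, -1.6]
finger_gap: 0.0416
grip_force: 40.6
```

Request:
{"method": "carry_out", "body": {"series": [{"delta_rot": [0,0,0],"travel": [0,0,0.9],"fingers": 1},{"delta_rot": [0,0,0],"travel": [0,0,0.9],"fingers": 1},{"delta_rot": [0,0,0],"travel": [0,0,0.9],"fingers": 1},{"delta_rot": [0,0,0],"travel": [0,0,0.9],"fingers": 1},{"delta_rot": [0,0,0],"travel": [-0.2,-0.4,0],"fingers": 1}]}}

```text
clock: 50.32
tcp_pos: [0.6805, -0.0024, 0.2001]
orientation: [0.003, -0.061, 0.998, -0.0]
wrist_force: [-0.6, 0.0, -1.1]
finger_gap: 0.0415
grip_force: 40.6
```

Request:
{"method": "carry_out", "body": {"series": [{"delta_rot": [0,0,0],"travel": [-0.4,-0.78,0],"fingers": 1},{"delta_rot": [0,0,0],"travel": [-0.4,-0.78,0],"fingers": 1},{"delta_rot": [0,0,0],"travel": [-0.4,-0.78,0],"fingers": 1},{"delta_rot": [0,0,0],"travel": [-0.4,-0.78,0],"fingers": 1},{"delta_rot": [0,0,0],"travel": [-0.4,-0.78,0],"fingers": 1}]}}

```text
clock: 50.95
tcp_pos: [0.6282, -0.1017, 0.197]
orientation: [-0.0, -0.06, 0.998, 0.0]
wrist_force: [0.5, 0.3, -1.2]
finger_gap: 0.0413
grip_force: 40.6
```

Request:
{"method": "carry_out", "body": {"series": [{"delta_rot": [0,0,0],"travel": [-0.4,-0.78,0],"fingers": 1},{"delta_rot": [0,0,0],"travel": [-0.4,-0.78,0],"fingers": 1},{"delta_rot": [0,0,0],"travel": [-0.4,-0.78,0],"fingers": 1},{"delta_rot": [0,0,0],"travel": [-0.4,-0.78,0],"fingers": 1},{"delta_rot": [0,0,0],"travel": [-0.4,-0.78,0],"fingers": 1}]}}

```text
clock: 51.58
tcp_pos: [0.5784, -0.1988, 0.1971]
orientation: [0.0, -0.061, 0.998, 0.0]
wrist_force: [-0.1, -0.2, -1.0]
finger_gap: 0.0415
grip_force: 40.6
```

Request:
{"method": "carry_out", "body": {"series": [{"delta_rot": [0,0,0],"travel": [-0.4,-0.78,0],"fingers": 1},{"delta_rot": [0,0,0],"travel": [-0.4,-0.78,0],"fingers": 1},{"delta_rot": [0,0,0],"travel": [-0.4,-0.78,0],"fingers": 1},{"delta_rot": [0,0,0],"travel": [-0.4,-0.78,0],"fingers": 1},{"delta_rot": [0,0,0],"travel": [-0.4,-0.78,0],"fingers": 1}]}}

```text
clock: 52.2
tcp_pos: [0.5284, -0.2963, 0.1971]
orientation: [0.0, -0.061, 0.998, 0.0]
wrist_force: [0.1, 0.2, -1.5]
finger_gap: 0.0414
grip_force: 40.6
```

Request:
{"method": "carry_out", "body": {"series": [{"delta_rot": [0,0,0],"travel": [-0.4,-0.78,0],"fingers": 1},{"delta_rot": [0,0,0],"travel": [-0.4,-0.78,0],"fingers": 1},{"delta_rot": [0,0,0],"travel": [-0.15,-0.5,0],"fingers": 1},{"delta_rot": [0,0,0],"travel": [0,0,0],"fingers": 1}]}}

```text
clock: 52.7
tcp_pos: [0.5051, -0.3476, 0.1969]
orientation: [0.0, -0.06, 0.998, 0.0]
wrist_force: [-0.2, 1.0, -0.5]
finger_gap: 0.0417
grip_force: 40.6
```

Run:
```python
from workcell import env
import cv2,numpy as np
r=env.read_camera("top"); s=env.read_camera("side")["color"][:,:,::-1]; t=r["color"][:,:,::-1]
cv2.imwrite("pics/c3.png",np.hstack([cv2.resize(t[200:360,140:300],(400,400)),cv2.resize(s[280:480,200:400],(400,400))]))
print(env.get_state()["tcp_pos"])
```

```text
[ 0.50544826 -0.34627437  0.19698639]
```

View pics/c3.png

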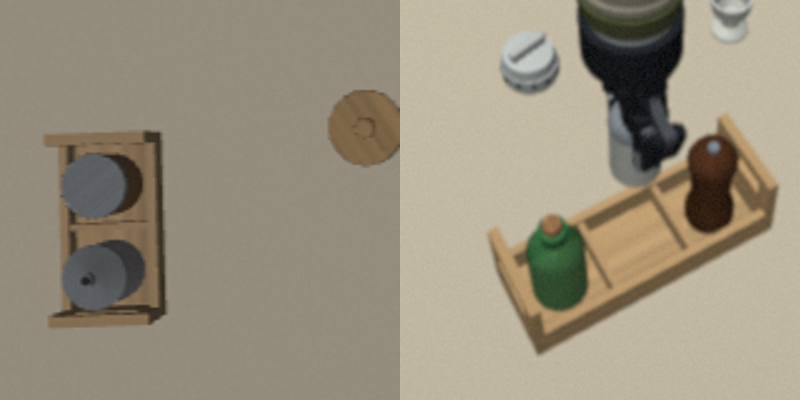

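Honey and sugar stand in the short caddy, vinegar and mill in the long one, and the middle compartment is free below the salt. Lowering the salt.

Request:
{"method": "carry_out", "body": {"series": [{"delta_rot": [0,0,0],"travel": [0,0,-0.5],"fingers": 1},{"delta_rot": [0,0,0],"travel": [0,0,-0.8],"fingers": 1},{"delta_rot": [0,0,0],"travel": [0,0,-0.8],"fingers": 1},{"delta_rot": [0,0,0],"travel": [0,0,-0.8],"fingers": 1},{"delta_rot": [0,0,0],"travel": [0,0,-0.8],"fingers": 1}]}}

```text
clock: 53.42
tcp_pos: [0.5054, -0.3454, 0.103]
orientation: [-0.0, -0.061, 0.998, 0.0]
wrist_force: [0.2, 0.1, -1.2]
finger_gap: 0.042
grip_force: 40.6
```

Request:
{"method": "carry_out", "body": {"series": [{"delta_rot": [0,0,0],"travel": [0,0,-0.8],"fingers": 1},{"delta_rot": [0,0,0],"travel": [0,0,-0.7],"fingers": 1},{"delta_rot": [0,0,0],"travel": [0,0,-0.4],"fingers": 1},{"delta_rot": [0,0,0],"travel": [0,0,-0.2],"fingers": 1},{"delta_rot": [0,0,0],"travel": [0,0,-0.1],"fingers": 1}]}}

```text
clock: 54.05
tcp_pos: [0.5056, -0.3465, 0.0496]
orientation: [0.0, -0.061, 0.998, -0.0]
wrist_force: [-0.4, 0.6, -0.8]
finger_gap: 0.0417
grip_force: 40.6
```

Request:
{"method": "carry_out", "body": {"series": [{"delta_rot": [0,0,0],"travel": [0,0,-0.06],"fingers": 1},{"delta_rot": [0,0,0],"travel": [0,0,0],"fingers": 1}]}}

```text
clock: 54.3
tcp_pos: [0.5056, -0.3467, 0.0485]
orientation: [0.0, -0.061, 0.998, -0.0]
wrist_force: [0.2, -0.1, -0.7]
finger_gap: 0.0419
grip_force: 40.6
```

Request:
{"method": "carry_out", "body": {"series": [{"delta_rot": [0,0,0],"travel": [0,0,-0.05],"fingers": 1},{"delta_rot": [0,0,0],"travel": [0,0,0],"fingers": 1}]}}

```text
clock: 54.55
tcp_pos: [0.5053, -0.3466, 0.0469]
orientation: [0.0, -0.061, 0.998, -0.0]
wrist_force: [-0.3, -0.2, -2.2]
finger_gap: 0.0416
grip_force: 40.6
```

Request:
{"method": "carry_out", "body": {"series": [{"delta_rot": [0,0,0],"travel": [0,0,-0.04],"fingers": 1},{"delta_rot": [0,0,0],"travel": [0,0,0],"fingers": 1}]}}

```text
clock: 54.8
tcp_pos: [0.5055, -0.3466, 0.0461]
orientation: [0.0, -0.061, 0.998, -0.0]
wrist_force: [0.1, -1.1, 1.1]
finger_gap: 0.0418
grip_force: 40.8
```

Request:
{"method": "carry_out", "body": {"series": [{"delta_rot": [0,0,0],"travel": [0,0,-0.03],"fingers": 1},{"delta_rot": [0,0,0],"travel": [0,0,0],"fingers": 1}]}}

```text
clock: 55.05
tcp_pos: [0.5056, -0.3467, 0.0461]
orientation: [0.0, -0.061, 0.998, -0.0]
wrist_force: [-1.4, 1.2, 5.9]
finger_gap: 0.0423
grip_force: 41.1
```

On the floor; release and retreat.

Request:
{"method": "carry_out", "body": {"series": [{"delta_rot": [0,0,0],"travel": [0,0,0],"fingers": -1},{"delta_rot": [0,0,0],"travel": [0,0,0],"fingers": -1},{"delta_rot": [0,0,0],"travel": [0,0,0],"fingers": -1},{"delta_rot": [0,0,0],"travel": [0,0,0.4],"fingers": -1},{"delta_rot": [0,0,0],"travel": [0,0,0.8],"fingers": -1}]}}

```text
clock: 55.68
tcp_pos: [0.5048, -0.3461, 0.075]
orientation: [-0.001, -0.061, 0.998, 0.001]
wrist_force: [0.2, -0.9, -0.9]
finger_gap: 0.0856
grip_force: 0.0
```

Request:
{"method": "carry_out", "body": {"series": [{"delta_rot": [0,0,0],"travel": [0,0,0.9],"fingers": -1},{"delta_rot": [0,0,0],"travel": [0,0,1],"fingers": -1},{"delta_rot": [0,0,0],"travel": [0,0,1],"fingers": -1},{"delta_rot": [0,0,0],"travel": [0,0,1],"fingers": -1},{"delta_rot": [0,0,0],"travel": [0,0,1],"fingers": -1}]}}

```text
clock: 56.3
tcp_pos: [0.5054, -0.3466, 0.1992]
orientation: [0.0, -0.061, 0.998, -0.0]
wrist_force: [-0.2, -1.1, -0.0]
finger_gap: 0.0857
grip_force: 0.0
```

Request:
{"method": "carry_out", "body": {"series": [{"delta_rot": [0,0,0],"travel": [0,0.8,0],"fingers": -1},{"delta_rot": [0,0,0],"travel": [0,0.8,0],"fingers": -1},{"delta_rot": [0,0,0],"travel": [0,0.8,0],"fingers": -1},{"delta_rot": [0,0,0],"travel": [0,0.8,0],"fingers": -1},{"delta_rot": [0,0,0],"travel": [0,0.8,0],"fingers": -1}]}}

```text
clock: 56.92
tcp_pos: [0.5052, -0.2447, 0.1972]
orientation: [-0.0, -0.061, 0.998, 0.0]
wrist_force: [-0.0, -0.5, 0.7]
finger_gap: 0.0852
grip_force: 0.0
```

Request:
{"method": "carry_out", "body": {"series": [{"delta_rot": [0,0,0],"travel": [0,0.8,0],"fingers": -1},{"delta_rot": [0,0,0],"travel": [0,0.8,0],"fingers": -1},{"delta_rot": [0,0,0],"travel": [0,0.8,0],"fingers": -1},{"delta_rot": [0,0,0],"travel": [0,0.8,0],"fingers": -1},{"delta_rot": [0,0,0],"travel": [0,0,0],"fingers": -1}]}}

```text
clock: 57.55
tcp_pos: [0.5053, -0.1649, 0.1977]
orientation: [-0.0, -0.062, 0.998, 0.0]
wrist_force: [0.0, -0.4, -0.6]
finger_gap: 0.085
grip_force: 0.0
```

Run:
```python
from workcell import env
import cv2,numpy as np
t=env.read_camera("top")["color"][:,:,::-1]; s=env.read_camera("side")["color"][:,:,::-1]
cv2.imwrite("pics/f.png",np.hstack([cv2.resize(t[140:360,140:520],(400,232)),cv2.resize(s[130:480,180:420],(400,583))[:232]]) if 0 else np.hstack([cv2.resize(t[200:360,400:520],(400,533)),cv2.resize(s[130:450,180:420],(400,533))]))
```

```text
(no output)
```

View pics/f.png

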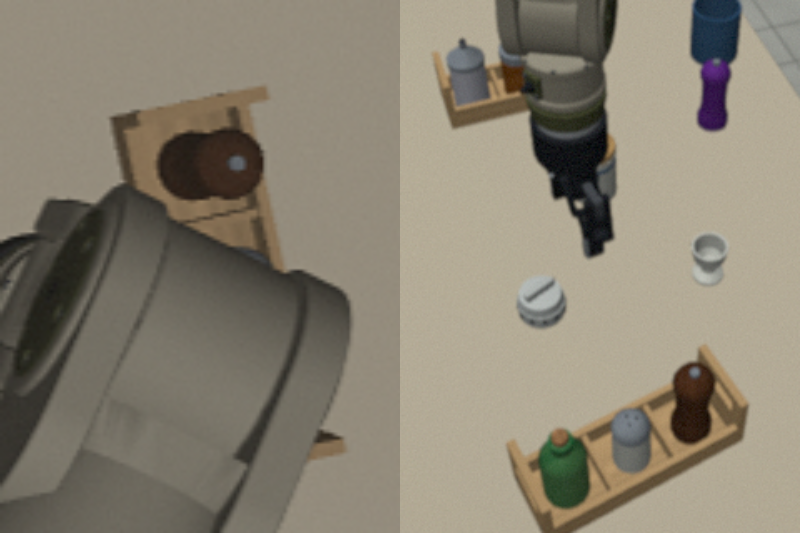

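All five stand upright in their compartments, and the gripper touches nothing.

```bash
python3 -c "
from workcell import env
print(env.hand_in())"
```

```text
the job is handed in; nothing more can be done
None
```

The job is handed in at about 58 s on the robot's clock; no verdict came back, but the last pictures show salt, mill and vinegar upright in the long caddy and honey and sugar upright in the short one, with nothing knocked over along the way.

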